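# Gauge the wear of a mineral lick

## Robot

A 7-joint arm with a two-finger parallel gripper is mounted at the origin on the work surface. World frame = base frame: x ahead of the robot, y to its left, z up, the work surface at z = 0. Lengths are in m, angles in rad, forces in N, time in s.
With the tool pointing down it reaches from about 0.35 to 0.9 m from the base axis. Payload 8.1 kg.
Tool frame: the origin (TCP) lies on the centre line of the jaws, within the pads' length; the fingertips stand 17 mm ahead of it and the grasp point (between the pads) lies 2 mm behind it; z points along the fingers, y is the direction in which the jaws open and shut (so a half turn about z gives the same grasp; the last joint's range is limited). The gripper opens to 92 mm and grips with 3 to 60 N. Pads are 19 mm wide; open, the fingers measure 130 mm over their backs; the gripper's body (75 mm by 190 mm) begins 47 mm behind the grasp point.
Start: joints at [1.02, 0.434, 0.025, 1.573, -0.012, 1.134, -0.075], TCP at [0.271, -0.563, 0.223] pointing down, gripper open.
Joint ranges: [-2.62, 2.62], [-0.44, 2.09], [-1.27, 1.32], [0.08, 2.57], [-1.32, 4.46], [0.12, 2], [-2.74, 2.74]. Speed limits (rad/s): [2.22, 2.22, 3.01, 3.01, 3.14, 3.14, 3.14].

## Interface

Orientations are given as a rotation vector (axis times angle).
In Python, from cell import arm, imaging, job gives the robot as it stands.
- The arm moves only by the tool jog_arm, never from a script. Its argument "moves" is a list of rows, each an object with "fingers": the closure, from -1 (fully open) to 1 (shut); "xyz": the shift along the tool's x, y, z in cm, a list of three; "angular": the turn, a rotation vector about the tool's x, y, z in rad, a list of three. In form: [{"fingers": fingers, "xyz": [dx, dy, dz], "angular": [ax, ay, az]}, ...]. A call has 1 to 12 rows; each row is the pose to reach, as a shift and turn from the pose commanded when the call began, along the tool's axes at that moment; what a row does not reach only later rows make up. A row lasts 1/8 s, in which the tool goes at most 62.5 mm and 10.7 degrees, less where a joint would pass 70% of its speed; a pose out of reach is approached as far as the arm can. A call with a gripper value outside its range is refused whole. The fingers move at their own pace and stop on an object; "grip_force" is the grip in N (left out, the last holds). Time passes only in rows, so rows that repeat a pose let the fingers close. It gives the time, the measured TCP pose, the force and the opening at its end, in the units of the state.
- arm.observe(): the state, without advancing time (a new reading comes with each control period).
- imaging.get_image(name): name is "scene" or "top" or "wrist"; returns the picture (384x512x3 uint8, red, green, blue); there is no depth.
- imaging.camera_params(name): a dict with "fx", "fy", "cx", "cy" (pixels), "dist" ([k1, k2, p1, p2, k3] as OpenCV has them; the pictures are not rectified), "rvec" (rotation vector, rad) and "tvec" (3), from world to camera coordinates, as OpenCV has them; the wrist camera has in their place "hand_eye" (4x4, takes a point from camera to tool coordinates, whose origin is the TCP and whose axes are the flange's). Camera axes: x right, y down, z forward; pixel columns grow to the right and rows downward; lengths in m; the calibration is good to about 2 mm. A picture is of the moment at which its call begins: read the wrist's pose just before it. camera_params takes no time and is no camera call.
- job.sign_off(): hands the job in, once; it reports no verdict.
The state is a dict: "clock": time; "joints": joint angles; "dq": joint speeds; "joint_efforts": joint torques, N m; "position": TCP position; "ee_rot": TCP orientation; "force": force on the tool from outside, world axes, zero at the start; "ft_torque": the same for the moment, N m; "width": opening from 0.0 (shut) to 1.0 (fully open).
Only numpy, scipy, OpenCV 4.12 (cv2) and the standard library are available. Lean on these libraries where they do the work, as an engineer would, in place of code of your own. Each camera call takes 0.05 s, during which the arm holds its last target. There are 200 camera calls.

## Task

Measure how far the tortoise's mineral lick has worn down in the ribbed dish. Carry the depth gauge by its black block, never by its rod, lay its bar flat across the middle of the dish's rim with the rod still drawn up, and let go; then take the rod by its head, lower it until its tip touches the lick, let go, and fold the clamp lever down flat to lock the rod there. Leave the gauge locked on the dish with the tip still on the lick, and do not shift the dish or the other things.

Things in the scene. Friction and masses are not known exactly. Their poses are not given: they have to be found in the camera images.
- dish: Loose round glazed dish, ribbed outside, 0.95 kg, upright; 133 mm across the ribs, 62 mm high, flat rim 127 mm outside and 114 mm inside diameter. A flat pale mineral lick fills it from wall to wall and does not give; its level top lies between 18 and 38 mm below the rim, differently each time. Origin: centre of the underside, z up.
- lick_top (a point): Centre of the lick's flat, level top, on the dish's axis: what the rod's tip must touch.
- gauge: Loose depth gauge, 0.37 kg in all, standing on its bar. Origin: middle of the rod's hole at the bar's flat underside; z up. The aluminium bar is 26 mm wide (x), 14 mm thick, along y from -90 to +82 mm. The rod slides along z through x = y = 0; the clamp lever is hinged about x at y 30 mm, z 22 mm and folds towards +y.
- carry (a point): Middle of the gauge's black carrying block, 24 mm wide (gauge x), 44 mm long (y), 26 mm high, which stands on the bar: at y -66 mm, z 27 mm of the gauge, its top at z 40 mm.
- probe_head (a point): Centre of the rod's black head, an upright cylinder 20 mm in diameter and 24 mm high on top of the 10 mm square rod; 84 mm above the bar's underside when the rod is fully up. z up.
- probe_tip (a point): Flat lower end of the rod (10 x 10 mm), 80 mm below probe_head.
- probe (a joint): Slide of the rod, m: 0 fully up (tip 4 mm above the bar's underside), growing as the rod goes down, 0.044 at the lower stop. It stays where it is left; about 1.5 N of friction while the clamp is open.
- lock (a joint): Clamp lever, rad: 0 upright, growing as it folds down towards the gauge's +y; 1.5 is flat over the bar and clamped. It starts leaning at 0.35 to 0.7, stays where it is left, and takes 2 to 4 N at its end to turn. Clamped, it holds the rod against some 15 N.
- lock_end (a point): Middle of the black pad (18 mm wide, 8 mm thick, 10 mm long) at the lever's free end, 43 mm from the hinge; the lever itself is 14 mm wide and 6 mm thick.
- tub: Bystander: closed teal screw-top tub, 68 mm across, 85 mm high. Origin: centre of the underside.
- bowl: Bystander: smooth white bowl, 110 mm across, 45 mm high. Origin: centre of the underside.
- brush: Bystander: beech shell brush lying bristles down, 130 x 45 x 35 mm. Origin: centre of the underside.
- feeder: Bystander: clear pipette feeder with a rubber bulb, lying, 157 mm long along its x, 24 mm across. Origin: on the table under its middle.
- tin: Bystander: plain steel tin, 72 mm across, 70 mm high. Origin: centre of the underside.
- scoop: Bystander: spoon lying along its x, 170 mm long. Origin: on the table under its middle.
Mind the look-alikes: they are no part of the job. There is more than one size of the gauge; the job needs the smallest. What is shaped like the dish but turquoise is not meant.

How it is judged:
By the outcome, as a careful person would: the job done as asked, in the order asked, and still so for the second after the job is handed in, with the robot touching nothing.
It also fails if it takes over 66 s, if anything falls off the work surface, if the arm or the gripper's body presses on something with over 40 N, if the wrist force passes 120 N, or if a joint passes its speed limit or range.

## Working session

There is one attempt and no reset: what is moved stays moved. The work goes in short steps, Python scripts to look and compute and a tool call to move; the robot and the scene stay as the last step left them, time stands still between calls to the robot, and variables do not carry over. Pictures are saved under pics/ and viewed, about 8 in all and at most 12, crops included, and the job is handed in when it is done.

Besides the shell and the picture viewer there is one more tool, called after "Call:" in YAML: its name, and indented under it one key for each argument. jog_arm: Moves the arm, as the interface text tells. Its arguments: {"type":"object","properties":{"moves":{"type":"array"},"grip_force":{"type":"number"}},"required":["moves"]}

```bash
ls; mkdir -p pics; cat > h.py <<'E'
import numpy as np,cv2
from cell import arm,imaging,job
from scipy.spatial.transform import Rotation as R
def cam(n,state=None):
    p=imaging.camera_params(n);K=np.array([[p['fx'],0,p['cx']],[0,p['fy'],p['cy']],[0,0,1.]]);d=np.array(p['dist'],float)
    if 'rvec' in p:
        r=cv2.Rodrigues(np.array(p['rvec'],float))[0];t=np.array(p['tvec'],float).ravel()
    else:
        s=state or arm.observe();H=np.eye(4);H[:3,:3]=R.from_rotvec(s['ee_rot']).as_matrix();H[:3,3]=s['position']
        M=np.linalg.inv(H@np.array(p['hand_eye']));r,t=M[:3,:3],M[:3,3]
    return K,d,r,t
def px2z(c,uv,z):
    K,d,r,t=c;u=cv2.undistortPoints(np.array([[uv]],float),K,d)[0,0]
    v=r.T@np.array([u[0],u[1],1]);o=-r.T@t
    return o+v*(z-o[2])/v[2]
def proj(c,P):
    K,d,r,t=c;return cv2.projectPoints(np.array(P,float).reshape(-1,3),cv2.Rodrigues(r)[0],t,K,d)[0][:,0]
def save(n,f,crop=None,s=1):
    im=imaging.get_image(n)[:,:,::-1]
    cv2.imwrite('pics/'+f+'_raw.png',im)
    if crop: im=im[crop[1]:crop[3],crop[0]:crop[2]]
    cv2.imwrite('pics/'+f+'.png',cv2.resize(im,None,fx=s,fy=s,interpolation=cv2.INTER_CUBIC))
E
python3 - <<'E'
from h import *
print(arm.observe())
for n in('scene','top'):
    save(n,n+'0',None,1.5); c=cam(n);print(n,c[0].diagonal(),-c[2].T@c[3],c[2][2])
a=[cv2.imread(f'pics/{n}0_raw.png') for n in('top','scene')]
print(imaging.camera_params('wrist'))
E
```

```text
pics
{'clock': 0.0, 'joints': array([ 1.020374  ,  0.43524139,  0.02497245,  1.57409791, -0.01158899,
        1.13396422, -0.07510398]), 'dq': array([ 0.00062716,  0.00081139,  0.00018098, -0.00189158,  0.00103054,
        0.00199981, -0.00231211]), 'joint_efforts': array([ 1.03623090e-03, -6.67848158e+01,  9.86110680e-01, -3.14470911e+01,
       -6.03797031e-02,  4.28106403e-02,  2.70364071e-04]), 'position': array([ 0.27035275, -0.56293881,  0.2219332 ]), 'ee_rot': array([-3.06174245e+00, -6.97139394e-01,  7.76878243e-04]), 'force': array([-0.20333414,  0.00197088, -0.25654844]), 'ft_torque': array([ 0.01759251, -0.01515959, -0.03348256]), 'width': 0.996791394600449}
scene [405.8573177 405.8573177   1.       ] [ 1.33560698 -0.52592907  0.84588313] [-0.663565    0.4230682  -0.61700469]
top [383.55984088 383.55984088   1.        ] [ 0.28064548 -0.00637332  1.10528304] [ 0.20696386  0.02743288 -0.9779639 ]
{'fx': 326.74140684505176, 'fy': 326.74140684505176, 'cx': 252.15086694371422, 'cy': 193.56078940269376, 'dist': array([-0.0232836,  0.       ,  0.       ,  0.       ,  0.       ]), 'hand_eye': array([[ 4.60030172e-05, -9.64443893e-01, -2.64287675e-01,
         7.13998669e-02],
       [ 9.99999567e-01, -2.01335666e-04,  9.08782262e-04,
        -7.94572215e-04],
       [-9.29680038e-04, -2.64287602e-01,  9.64443466e-01,
        -1.61359956e-01],
       [ 0.00000000e+00,  0.00000000e+00,  0.00000000e+00,
         1.00000000e+00]])}
```

View pics/top0.png

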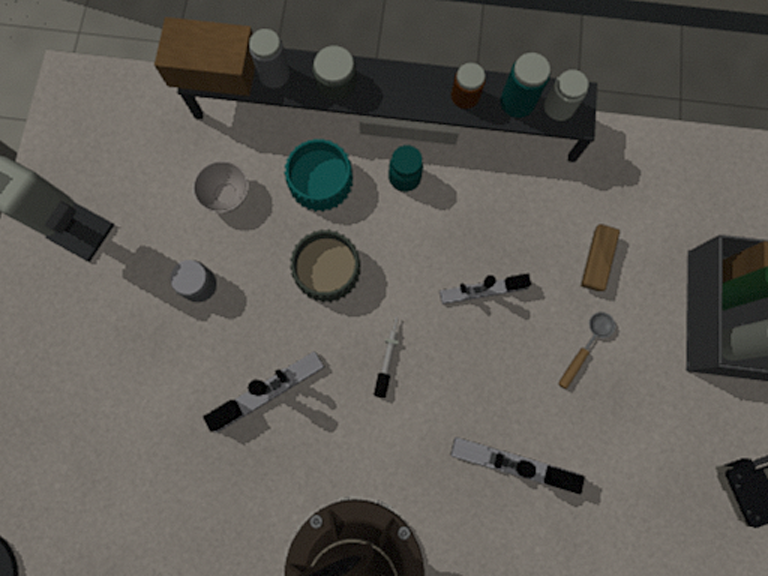

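View pics/scene0.png

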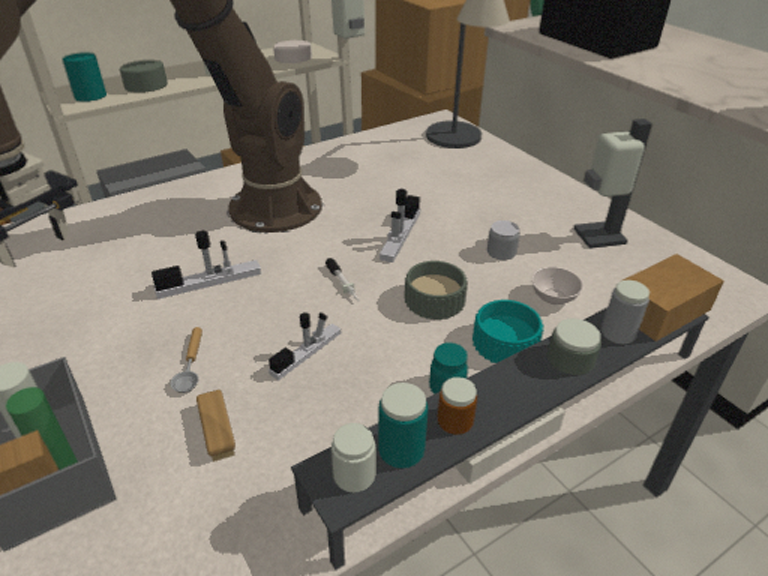

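The top view (×1.5) shows three gauges, at A (485,290), B (265,390) and C (517,465); A looks the smallest. The dark ribbed dish with the tan lick is at (326,265), and the turquoise look-alike is at (319,174). I'll confirm A and the dish in an enlarged crop.

```bash
python3 - <<'E'
from h import *
im=cv2.imread('pics/top0_raw.png')[145:215,185:365]
cv2.imwrite('pics/c1.png',cv2.resize(im,None,fx=4.4,fy=4.4,interpolation=cv2.INTER_CUBIC))
im=cv2.imread('pics/scene0_raw.png')[170:260,170:320]
cv2.imwrite('pics/c2.png',cv2.resize(im,None,fx=5,fy=5,interpolation=cv2.INTER_CUBIC))
c=cam('top')
for n,a,b in(('A',(441,297),(530,281)),('B',(322,362),(207,422)),('C',(453,449),(583,482))):
    P=px2z(c,np.array(a)/1.5,.014);Q=px2z(c,np.array(b)/1.5,.04);print(n,P,Q,np.linalg.norm((P-Q)[:2]))
print(px2z(c,np.array((326,265))/1.5,.062))
E
```

```text
A [ 0.5149558 -0.1010897  0.014    ] [ 0.56118577 -0.26342709  0.04      ] 0.16879170521023806
B [0.36235991 0.10936726 0.014     ] [0.22773679 0.29723128 0.04      ] 0.23111961108008577
C [ 0.23501254 -0.15161285  0.014     ] [ 0.20856162 -0.38152686  0.04      ] 0.23143055285311537
[0.53878784 0.12288358 0.062     ]
```

View pics/c1.png

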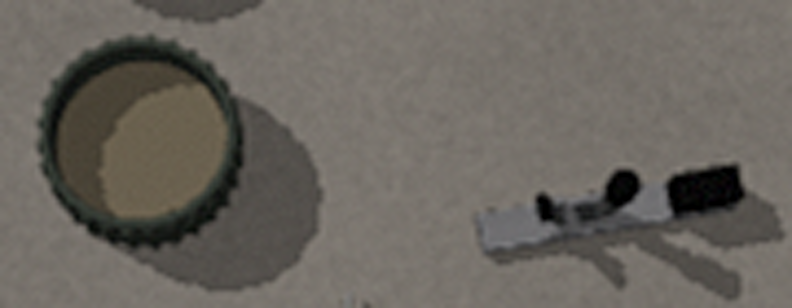

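```bash
cat >> h.py <<'E'
def goto(p,yaw):
    # shift (cm, tool axes) and turn for TCP at p, tool z down, tool x at yaw (rad)
    s=arm.observe();R0=R.from_rotvec(s['ee_rot'])
    R1=R.from_matrix(np.array([[np.cos(yaw),np.sin(yaw),0],[np.sin(yaw),-np.cos(yaw),0],[0,0,-1]]).astype(float))
    print('at',s['position'].round(4),'xyz cm',(R0.inv().apply(np.array(p)-s['position'])*100).round(2),'ang',(R0.inv()*R1).as_rotvec().round(4),'t',s['clock'],'F',s['force'].round(2),'w',round(s['width'],3))
E
python3 - <<'E'
from h import *
c=cam('top')
f=lambda u,v,z:px2z(c,(185+u/4.4-.4,145+v/4.4-.4),z).round(4)
B=np.array([f(*q,.04) for q in((668,182),(738,165),(742,203),(673,215))]);print(B,B.mean(0))
print('head',f(622,185,.096)); print('end',f(479,212,.014),f(484,250,.0140))
# dish rim outline 
D=np.array([f(*q,.062) for q in((40,142),(242,142),(142,36),(142,246))]);print(D)
goto([.55,-.232,.2],np.deg2rad(105.9))
E
```

```text
[[ 0.5592 -0.2153  0.04  ]
 [ 0.5762 -0.2595  0.04  ]
 [ 0.5512 -0.2638  0.04  ]
 [ 0.5378 -0.2202  0.04  ]] [ 0.5561 -0.2397  0.04  ]
head [ 0.5392 -0.1765  0.096 ]
end [ 0.5302 -0.098   0.014 ] [ 0.5051 -0.1038  0.014 ]
[[0.53   0.1887 0.062 ]
 [0.5459 0.0607 0.062 ]
 [0.6081 0.1342 0.062 ]
 [0.4711 0.1144 0.062 ]]
at [ 0.2704 -0.563   0.222 ] xyz cm [ 39.53 -17.73   2.22] ang [-1.2000e-03 -9.0000e-04 -1.4006e+00] t 0.1 F [0.45 0.72 0.01] w 0.998
```

Call:
jog_arm:
  moves:
    - {"fingers": -1, "xyz": [39.7, -16.8, 2.0], "angular": [0, 0, -1.4]}
    - {"fingers": -1, "xyz": [39.7, -16.8, 2.0], "angular": [0, 0, -1.4]}
    - {"fingers": -1, "xyz": [39.7, -16.8, 2.0], "angular": [0, 0, -1.4]}
    - {"fingers": -1, "xyz": [39.7, -16.8, 2.0], "angular": [0, 0, -1.4]}
    - {"fingers": -1, "xyz": [39.7, -16.8, 2.0], "angular": [0, 0, -1.4]}
    - {"fingers": -1, "xyz": [39.7, -16.8, 2.0], "angular": [0, 0, -1.4]}
    - {"fingers": -1, "xyz": [39.7, -16.8, 2.0], "angular": [0, 0, -1.4]}
    - {"fingers": -1, "xyz": [39.7, -16.8, 2.0], "angular": [0, 0, -1.4]}
    - {"fingers": -1, "xyz": [39.7, -16.8, 2.0], "angular": [0, 0, -1.4]}
    - {"fingers": -1, "xyz": [39.7, -16.8, 2.0], "angular": [0, 0, -1.4]}
    - {"fingers": -1, "xyz": [39.7, -16.8, 2.0], "angular": [0, 0, -1.4]}
    - {"fingers": -1, "xyz": [39.7, -16.8, 2.0], "angular": [0, 0, -1.4]}

```text
clock: 1.6
position: [0.5554, -0.2406, 0.2028]
ee_rot: [1.895, 2.505, -0.0]
force: [0.1, 1.0, -0.1]
width: 1.001
```

```bash
python3 - <<'E'
from h import *
print(arm.observe()); save('wrist','w1',None,1.5)
E
```

```text
{'clock': 1.6, 'joints': array([ 0.59410918,  0.45372057, -0.39324444,  1.62376899,  0.18973341,
        1.10185745,  0.42605033]), 'dq': array([-0.00173541,  0.00189968, -0.00281771,  0.00011802, -0.00121763,
        0.00089694,  0.00427028]), 'joint_efforts': array([ 5.25023066e-02, -6.51991725e+01, -5.15653968e+00, -3.03759170e+01,
       -3.30406241e-02,  7.04062614e-02, -1.71609514e-02]), 'position': array([ 0.55544186, -0.24063877,  0.20282552]), 'ee_rot': array([ 1.89535423e+00,  2.50519149e+00, -3.53647296e-04]), 'force': array([ 0.09268346,  1.0098553 , -0.07923242]), 'ft_torque': array([ 0.05200079, -0.13534468, -0.02446879]), 'width': 1.0011894947966113}
```

View pics/w1.png

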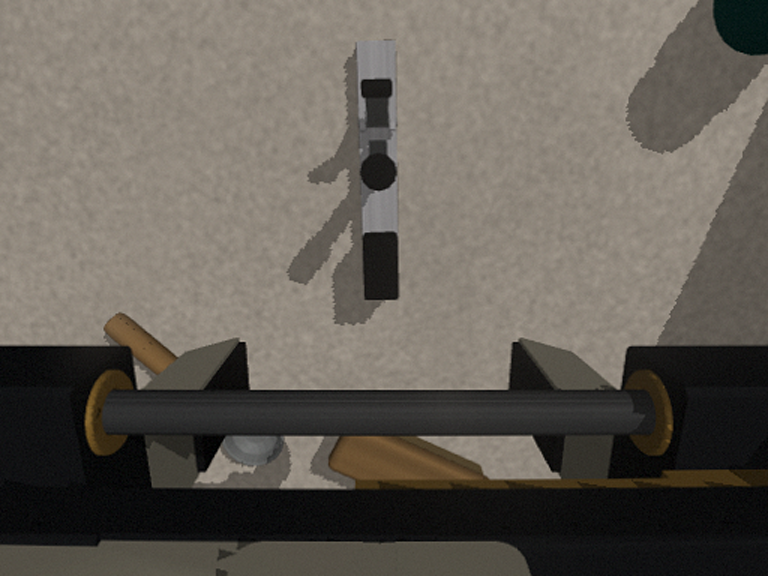

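Gauge A is in clear view. The block's top runs from (363,233) to (399,298), the head is at (378,171), the bar's far end is at (357–394, 40), and the lever pad is at (376,88).

```bash
python3 - <<'E'
from h import *
c=cam('wrist')
f=lambda u,v,z:px2z(c,((u+.5)/1.5-.5,(v+.5)/1.5-.5),z)
B=np.array([f(*q,.04) for q in((363,233),(397,232),(399,298),(365,299))]);print(B.round(4),B.mean(0))
print('sizes',np.linalg.norm(B[0]-B[1]),np.linalg.norm(B[1]-B[2]))
e=(f(357,41,.014)+f(394,39.5,.014))/2;h=f(378,171,.096);print('end',e,'head',h)
d=e-B.mean(0);yaw=np.arctan2(d[1],d[0]);print('len',np.linalg.norm(d[:2]),'yaw',np.rad2deg(yaw))
hh=h-B.mean(0);print('head d',np.linalg.norm(hh[:2]),np.rad2deg(np.arctan2(hh[1],hh[0])))
for q in((0,1),(3,2)):
  pass
for a,b in((3,0),(2,1)):
  v=B[b]-B[a];print(np.rad2deg(np.arctan2(v[1],v[0])))
goto([*B.mean(0)[:2],.027],yaw)
E
```

```text
[[ 0.5398 -0.2217  0.04  ]
 [ 0.5614 -0.2149  0.04  ]
 [ 0.5756 -0.2583  0.04  ]
 [ 0.5532 -0.2654  0.04  ]] [ 0.55747513 -0.24005273  0.04      ]
sizes 0.022606091209315445 0.04570839946232736
end [ 0.51438802 -0.1012678   0.014     ] head [ 0.53806985 -0.17875146  0.096     ]
len 0.14531949406545097 yaw 107.24745355943344
head d 0.06429938007097889 107.56548895595361
107.05460526601014
108.10011023440772
at [ 0.5555 -0.2405  0.2028] xyz cm [-1.000e-02  2.000e-01  1.758e+01] ang [-0.      0.0002 -0.0253] t 1.65 F [ 0.09 -0.17  0.2 ] w 0.997
```

Call:
jog_arm:
  moves:
    - {"fingers": -0.3, "xyz": [0, 0.2, 5], "angular": [0, 0, -0.025]}
    - {"fingers": -0.3, "xyz": [0, 0.2, 10], "angular": [0, 0, -0.025]}
    - {"fingers": -0.3, "xyz": [0, 0.2, 14], "angular": [0, 0, -0.025]}
    - {"fingers": -0.3, "xyz": [0, 0.2, 16.7], "angular": [0, 0, -0.025]}
    - {"fingers": -0.3, "xyz": [0, 0.2, 16.7], "angular": [0, 0, -0.025]}
    - {"fingers": -0.3, "xyz": [0, 0.2, 16.7], "angular": [0, 0, -0.025]}
    - {"fingers": 1, "xyz": [0, 0.2, 16.7], "angular": [0, 0, -0.025]}
    - {"fingers": 1, "xyz": [0, 0.2, 16.7], "angular": [0, 0, -0.025]}
    - {"fingers": 1, "xyz": [0, 0.2, 16.7], "angular": [0, 0, -0.025]}
    - {"fingers": 1, "xyz": [0, 0.2, 16.7], "angular": [0, 0, -0.025]}
    - {"fingers": 1, "xyz": [0, 0.2, 16.7], "angular": [0, 0, -0.025]}
  grip_force: 30

```text
clock: 3.02
position: [0.5573, -0.2402, 0.0368]
ee_rot: [1.863, 2.53, -0.002]
force: [-9.8, 0.4, 23.7]
width: 0.158
```

```bash
python3 - <<'E'
from h import *
goto([.5573,-.2402,.036],1.87)
save('wrist','w2',None,1.5)
goto([.5573,-.2402,.036],1.87)
a=cv2.imread('pics/w2_raw.png')[100:384,100:400];im=imaging.get_image('scene')[:,:,::-1];cv2.imwrite('pics/s2_raw.png',im)
b=im[140:290,130:290]
cv2.imwrite('pics/m2.png',np.hstack([cv2.resize(a,(400,379)),cv2.resize(b,(400,379),interpolation=cv2.INTER_CUBIC)]))
E
```

```text
at [ 0.5573 -0.2402  0.0368] xyz cm [0.   0.   0.08] ang [-0.0009  0.0009  0.0022] t 3.025 F [-9.85  0.44 23.69] w 0.158
at [ 0.557  -0.2404  0.0373] xyz cm [0.01 0.03 0.13] ang [-0.0014  0.0011  0.0021] t 3.075 F [-12.51   0.17  32.  ] w 0.118
```

View pics/m2.png

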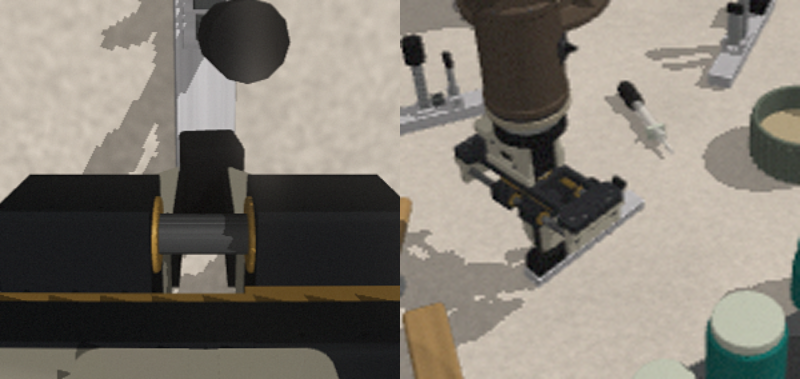

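Call:
jog_arm:
  moves:
    - {"fingers": -0.3, "xyz": [0, 0, 0], "angular": [0, 0, 0]}
    - {"fingers": -0.3, "xyz": [0, 0, -0.1], "angular": [0, 0, 0]}
    - {"fingers": -0.3, "xyz": [0, 0, -0.5], "angular": [0, 0, 0]}
    - {"fingers": -0.3, "xyz": [0, 0, -0.5], "angular": [0, 0, 0]}

```text
clock: 3.62
position: [0.5576, -0.2396, 0.0409]
ee_rot: [1.862, 2.53, -0.0]
force: [0.3, 0.2, 0.2]
width: 0.459
```

```bash
python3 - <<'E'
from h import *
goto([.5573,-.2402,.036],1.87)
save('wrist','w3',None,1.5)
goto([.5573,-.2402,.036],1.87)
E
```

```text
at [ 0.5576 -0.2396  0.0409] xyz cm [-0.04 -0.05  0.49] ang [0.     0.0001 0.0026] t 3.625 F [0.27 0.23 0.17] w 0.459
at [ 0.5575 -0.2395  0.0406] xyz cm [-0.06 -0.04  0.46] ang [-0.0001 -0.0001  0.0027] t 3.675 F [1.21 0.07 0.42] w 0.502
```

View pics/w3.png

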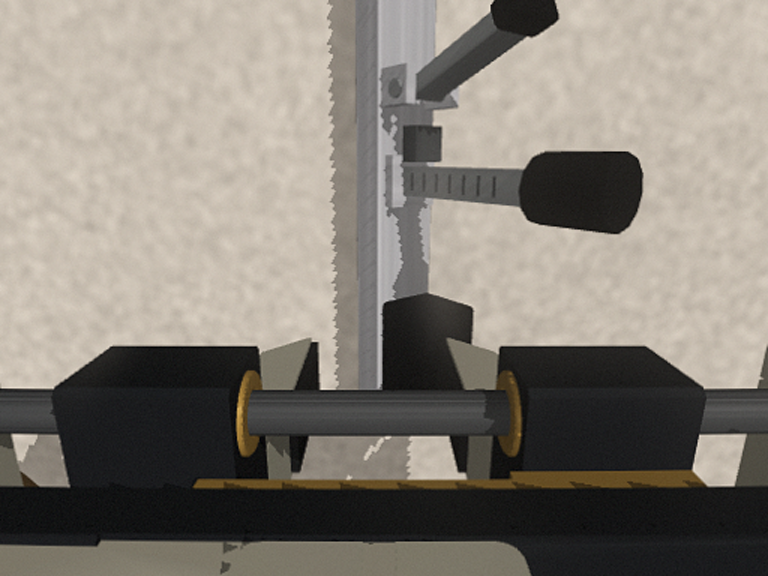

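The gauge has rolled. In w3 its rod leans to the right, with the head at (580,190) and the foot at (400,185), and the block rests on the right finger near (460,350). I'll freeze the fingers, push the block back towards tool −y, and follow the head by its pixels.

Call:
jog_arm:
  moves:
    - {"fingers": 0, "xyz": [0, -0.3, 0], "angular": [0, 0, 0]}
    - {"fingers": 0, "xyz": [0, -0.6, 0], "angular": [0, 0, 0]}
    - {"fingers": 0, "xyz": [0, -0.9, 0], "angular": [0, 0, 0]}
    - {"fingers": 0, "xyz": [0, -1.2, 0], "angular": [0, 0, 0]}
    - {"fingers": 0, "xyz": [0, -1.2, 0], "angular": [0, 0, 0]}

```text
clock: 4.3
position: [0.5465, -0.2431, 0.0415]
ee_rot: [1.861, 2.53, 0.001]
force: [-0.2, 1.4, 8.8]
width: 0.499
```

```bash
cat > trk.py <<'E'
from h import *
import sys
def blobs(f):
    im=cv2.imread(f'pics/{f}_raw.png')[:195]
    m=(im.max(2)<55).astype(np.uint8)
    n,l,s,c=cv2.connectedComponentsWithStats(m)
    for i in range(1,n):
        if s[i,4]>150: print(f,'blob bbox',s[i,:4],'area',s[i,4],'c',c[i].round(1))
E
python3 - <<'E'
from trk import *
blobs('w3')
goto([.5573,-.2402,.036],1.87)
save('wrist','w4',None,1.5);blobs('w4')
E
```

```text
w3 blob bbox [327   0  45  24] area 898 c [348.8  10.2]
w3 blob bbox [346 101  82  55] area 3852 c [387.9 126.4]
at [ 0.5465 -0.2431  0.0415] xyz cm [-0.05  1.11  0.55] ang [0.001  0.0005 0.0028] t 4.3 F [-0.23  1.42  8.76] w 0.499
w4 blob bbox [337   0  48  23] area 935 c [359.5   9.8]
w4 blob bbox [351 102  86  57] area 4129 c [394.8 128. ]
```

View pics/w4.png

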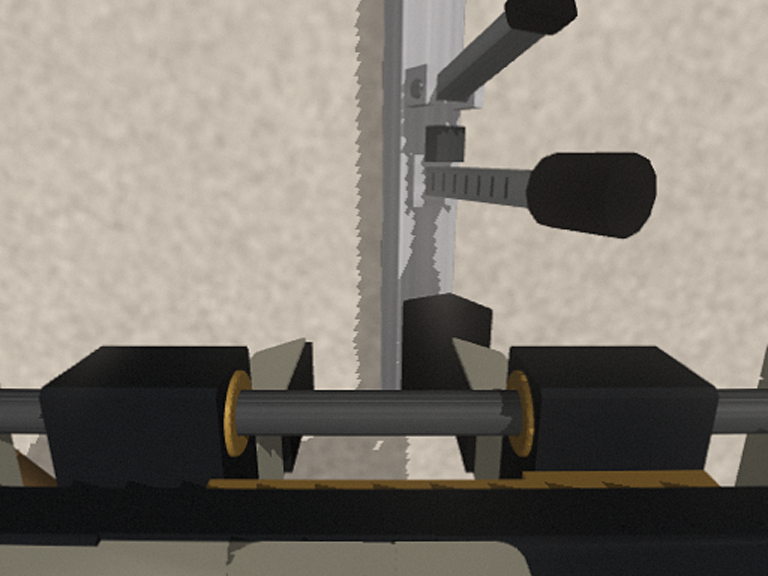

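```bash
cat > fit.py <<'E'
from h import *
from scipy.optimize import least_squares
def model(p,c,G):
    x,y,yaw,th=p  # x,y of the resting lower bar edge on table at rod; yaw of gauge y axis; roll th (+ towards gauge +x)
    Ry=R.from_euler('z',yaw-np.pi/2)*R.from_euler('y',th)
    piv=np.array([.013*np.sign(th),0,0])
    return proj(c,Ry.apply(G-piv)+[x,y,0])
def fit(c,G,uv,th0,xy0=(.54,-.18)):
    G=np.array(G,float);uv=(np.array(uv)+.5)/1.5-.5
    r=least_squares(lambda p:(model(p,c,G)-uv).ravel(),[*xy0,1.87,th0],x_scale=[.01,.01,.1,.1])
    print('xy',r.x[:2].round(4),'yaw,roll deg',np.rad2deg(r.x[2:]).round(1),'res px',(r.fun.reshape(-1,2)).round(1).tolist())
    return r.x
E
python3 - <<'E'
from fit import *
c=cam('wrist')
G=[(0,0,.072),(0,0,.096),(-.012,-.044,.040),(.012,-.044,.040),(-.012,-.044,.014)]
uv=[(533,190),(648,197),(450,293),(491,308),(403,302)]
fit(c,G,uv,.5)
E
```

```text
xy [ 0.55   -0.1745] yaw,roll deg [106.9  29.2] res px [[14.0, -3.0], [-7.5, -3.5], [-6.6, 14.8], [2.4, -1.8], [-2.4, -3.9]]
```

```bash
python3 - <<'E'
from fit import *
c=cam('wrist')
G=[(0,0,.072),(0,0,.096),(-.012,-.044,.014),(.012,-.044,.014),(.012,-.044,.04)]
uv=[(533,190),(648,197),(403,302),(450,293),(491,308)]
p=fit(c,G,uv,.5)
Q=np.array([(-.013,.06,0),(-.013,.06,.014),(.013,.06,.014),(0,0,.014)]);print(model(p,c,Q)*1.5)
im=cv2.imread('pics/w4_raw.png')
cv2.imwrite('pics/c4.png',cv2.resize(im[180:330,130:370],None,fx=3.3,fy=3.3,interpolation=cv2.INTER_CUBIC)*2)
E
```

```text
xy [ 0.5471 -0.1781] yaw,roll deg [109.7  32.1] res px [[11.7, 0.1], [-8.6, -2.0], [-3.0, 2.0], [-1.7, 0.4], [2.1, 0.4]]
[[363.5778783   10.40380805]
 [385.4487345   -1.06744946]
 [447.50643258   8.23380151]
 [421.36692511 184.26813929]]
```

```bash
cat >> fit.py <<'E'
def fit6(c,G,uv,p0):
    G=np.array(G,float);uv=(np.array(uv)+.5)/1.5-.5
    f=lambda p:(proj(c,R.from_rotvec(p[:3]).apply(G)+p[3:])-uv).ravel()
    r=least_squares(f,p0,x_scale=[.1]*3+[.01]*3,loss='soft_l1')
    q=R.from_rotvec(r.x[:3]);M=q.as_matrix()
    print('origin',r.x[3:].round(4),'yaxis',M[:,1].round(3),'zaxis',M[:,2].round(3),'roll deg',np.rad2deg(np.arctan2(-M[2,0],M[2,2])).round(1),'\n res',f(r.x).reshape(-1,2).round(1).tolist())
    C=np.array([(sx*.013,y,z) for sx in(-1,1) for y in(-.09,.082) for z in(0,.014)]);print('corner z',(q.apply(C)+r.x[3:])[:,2].round(3))
    return r.x
E
python3 - <<'E'
from fit import *
c=cam('wrist')
G=[(0,0,.072),(0,0,.096),(-.012,-.044,.014),(.012,-.044,.014),(.012,-.044,.04),(-.013,.04,0),(-.013,.04,.014)]
uv=[(533,190),(648,197),(403,302),(450,293),(491,308),(386,70),(404,68)]
R0=R.from_euler('z',np.deg2rad(17.3))*R.from_euler('y',.55)
fit6(c,G,uv,np.r_[R0.as_rotvec(),.535,-.18,.01])
fit6(c,G[:5],uv[:5],np.r_[R0.as_rotvec(),.535,-.18,.01])
E
```

```text
origin [ 0.5401 -0.1806  0.0031] yaxis [-0.286  0.958 -0.021] zaxis [0.515 0.172 0.84 ] roll deg 32.9 
 res [[18.7, 0.9], [-2.2, -0.4], [-0.6, -0.6], [-0.2, 0.1], [3.6, 0.3], [-2.1, 0.9], [0.9, -1.9]]
corner z [ 0.012  0.024  0.008  0.02  -0.002  0.01  -0.006  0.006]
origin [ 0.5374 -0.1796  0.0098] yaxis [-0.321  0.947  0.016] zaxis [0.503 0.156 0.85 ] roll deg 31.8 
 res [[17.0, 0.1], [-1.3, -0.1], [-2.1, 0.4], [-0.2, -0.9], [3.9, 0.3]]
corner z [0.015 0.027 0.018 0.03  0.002 0.013 0.004 0.016]
```

View pics/c4.png

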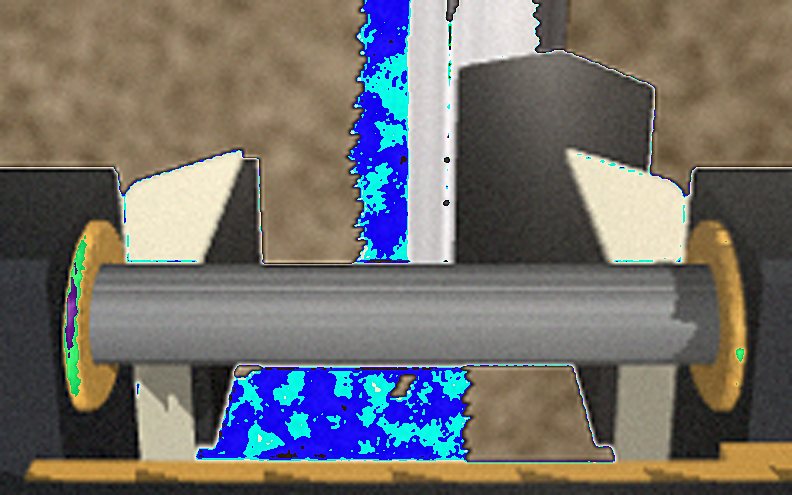

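Call:
jog_arm:
  moves:
    - {"fingers": 0, "xyz": [0, -0.3, 0], "angular": [0, 0, 0]}
    - {"fingers": 0, "xyz": [0, -0.6, 0], "angular": [0, 0, 0]}
    - {"fingers": 0, "xyz": [0, -0.8, 0], "angular": [0, 0, 0]}

```text
clock: 4.72
position: [0.538, -0.2456, 0.0409]
ee_rot: [-1.862, -2.53, 0.001]
force: [-2.0, 1.4, 6.0]
width: 0.502
```

```bash
python3 - <<'E'
from trk import *
goto([.5573,-.2402,.036],1.87)
save('wrist','w5',None,1.5);blobs('w5')
E
```

```text
at [ 0.538  -0.2456  0.0409] xyz cm [-0.06  2.01  0.49] ang [-0.0006 -0.0001  0.0026] t 4.725 F [-1.96  1.42  5.98] w 0.502
w5 blob bbox [329   0  52  21] area 923 c [353.5   8.9]
w5 blob bbox [337 101  88  60] area 4181 c [382.  128.9]
```

Call:
jog_arm:
  moves:
    - {"fingers": 0, "xyz": [0, -0.3, 0], "angular": [0, 0, 0]}
    - {"fingers": 0, "xyz": [0, -0.6, 0], "angular": [0, 0, 0]}
    - {"fingers": 0, "xyz": [0, -0.9, 0], "angular": [0, 0, 0]}
    - {"fingers": 0, "xyz": [0, -1.2, 0], "angular": [0, 0, 0]}

```text
clock: 5.28
position: [0.5268, -0.2492, 0.0406]
ee_rot: [-1.862, -2.53, 0.0]
force: [-0.5, -0.0, -0.2]
width: 0.501
```

```bash
python3 - <<'E'
from trk import *
goto([.5573,-.2402,.036],1.87)
save('wrist','w6',None,1.5);blobs('w6')
a=[cv2.imread(f'pics/{f}_raw.png') for f in('w5','w6')]
cv2.imwrite('pics/m6.png',np.hstack([cv2.resize(i[:,150:450],None,fx=1.3,fy=1.3) for i in a]))
E
```

```text
at [ 0.5268 -0.2492  0.0406] xyz cm [-0.05  3.18  0.46] ang [-0.0002 -0.0001  0.0026] t 5.275 F [-0.51 -0.05 -0.16] w 0.501
w6 blob bbox [299   0  48  25] area 870 c [321.4   8.9]
w6 blob bbox [294 100  63  60] area 2943 c [325.1 128.7]
```

View pics/m6.png

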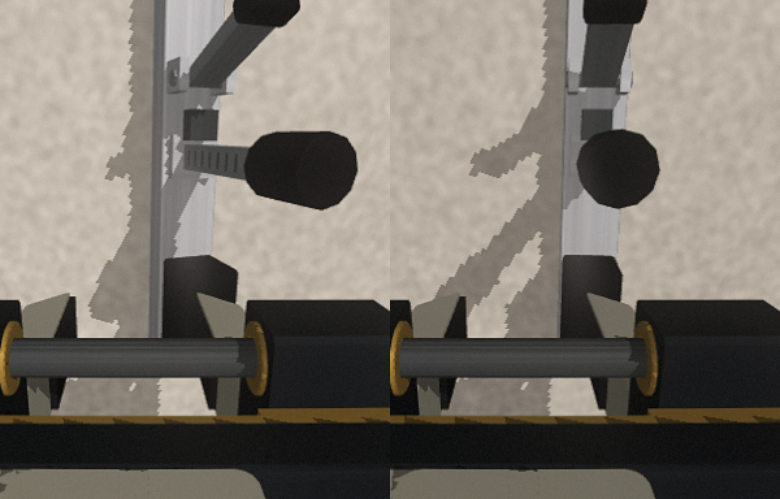

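Call:
jog_arm:
  moves:
    - {"fingers": 0, "xyz": [0, 0, 0.1], "angular": [0, 0, 0]}
    - {"fingers": 0, "xyz": [0, 0, 0.1], "angular": [0, 0, 0]}

```text
clock: 5.58
position: [0.5272, -0.249, 0.0397]
ee_rot: [-1.862, -2.53, -0.0]
force: [0.4, -0.2, -0.9]
width: 0.5
```

Call:
jog_arm:
  moves:
    - {"fingers": 0, "xyz": [0, 0, 0.1], "angular": [0, 0, 0]}
    - {"fingers": 0, "xyz": [0, 0, 0.1], "angular": [0, 0, 0]}

```text
clock: 5.82
position: [0.5272, -0.249, 0.0387]
ee_rot: [-1.862, -2.53, -0.0]
force: [0.2, -0.1, -1.2]
width: 0.497
```

Call:
jog_arm:
  moves:
    - {"fingers": 0, "xyz": [0, 0, 0.1], "angular": [0, 0, 0]}
    - {"fingers": 0, "xyz": [0, 0, 0.1], "angular": [0, 0, 0]}

```text
clock: 6.08
position: [0.5271, -0.2491, 0.0376]
ee_rot: [-1.862, -2.53, 0.0]
force: [-0.3, -0.1, -0.4]
width: 0.501
```

Call:
jog_arm:
  moves:
    - {"fingers": 0, "xyz": [0, 0, 0.1], "angular": [0, 0, 0]}
    - {"fingers": 0, "xyz": [0, 0, 0.1], "angular": [0, 0, 0]}

```text
clock: 6.32
position: [0.527, -0.249, 0.0366]
ee_rot: [-1.862, -2.53, 0.0]
force: [-0.9, 0.7, -0.4]
width: 0.501
```

```bash
python3 - <<'E'
from trk import *
goto([.5573,-.2402,.036],1.87)
s=arm.observe();print(s['joints'],s['ft_torque'])
im=cv2.imread('pics/w6_raw.png')
for r in (150,210,235,250): print(r,' '.join(f'{x}:{im[r,x].mean():.0f}' for x in range(190,360,6)))
E
```

```text
at [ 0.527  -0.249   0.0366] xyz cm [-0.06  3.15  0.06] ang [-0.0001 -0.0001  0.0028] t 6.325 F [-0.88  0.73 -0.36] w 0.501
[ 0.59500138  0.60919262 -0.35038328  1.84081014  0.29469305  0.74269974
  0.38575847] [ 0.00697706 -0.14193673  0.0128591 ]
150 190:180 196:176 202:172 208:178 214:172 220:176 226:181 232:180 238:179 244:176 250:177 256:174 262:123 268:123 274:124 280:120 286:123 292:116 298:166 304:98 310:36 316:37 322:28 328:33 334:30 340:31 346:22 352:166 358:176
210 190:180 196:181 202:123 208:121 214:114 220:119 226:121 232:117 238:177 244:179 250:183 256:177 262:163 268:127 274:120 280:97 286:49 292:54 298:52 304:49 310:44 316:37 322:32 328:125 334:172 340:168 346:175 352:175 358:171
235 190:108 196:104 202:27 208:76 214:141 220:169 226:169 232:177 238:155 244:121 250:117 256:119 262:119 268:119 274:117 280:101 286:35 292:36 298:38 304:49 310:105 316:102 322:105 328:105 334:123 340:21 346:27 352:30 358:29
250 190:104 196:22 202:24 208:45 214:182 220:175 226:175 232:177 238:183 244:118 250:122 256:125 262:118 268:122 274:119 280:97 286:23 292:28 298:32 304:26 310:50 316:102 322:102 328:104 334:108 340:42 346:49 352:23 358:27
```

Call:
jog_arm:
  moves:
    - {"fingers": 0, "xyz": [0, 0, 0.1], "angular": [0, 0, 0]}
    - {"fingers": 0, "xyz": [0, 0, 0.1], "angular": [0, 0, 0]}

```text
clock: 6.58
position: [0.5272, -0.2491, 0.0363]
ee_rot: [1.862, 2.53, -0.0]
force: [-2.2, 0.5, 7.5]
width: 0.5
```

Call:
jog_arm:
  moves:
    - {"fingers": 0, "xyz": [0, 0, 0.1], "angular": [0, 0, 0]}
    - {"fingers": 0, "xyz": [0, 0, 0.1], "angular": [0, 0, 0]}

```text
clock: 6.82
position: [0.5273, -0.2491, 0.0362]
ee_rot: [1.862, 2.529, -0.0]
force: [-5.2, 2.1, 17.4]
width: 0.501
```

```bash
python3 - <<'E'
from trk import *
goto([.5573,-.2402,.036],1.87)
save('wrist','w7',None,1.5);blobs('w7')
im=cv2.imread('pics/w7_raw.png')
for r in (150,210,): print(r,' '.join(f'{x}:{im[r,x].mean():.0f}' for x in range(250,360,4)))
E
```

```text
at [ 0.5273 -0.2491  0.0362] xyz cm [-0.04  3.13  0.02] ang [0.0003 0.001  0.0027] t 6.825 F [-5.24  2.13 17.43] w 0.501
w7 blob bbox [311   0  50  18] area 776 c [334.    7.6]
w7 blob bbox [306 100  74  62] area 3499 c [343.4 128.9]
150 250:178 254:180 258:184 262:186 266:125 270:124 274:127 278:127 282:93 286:131 290:125 294:120 298:122 302:180 306:181 310:173 314:178 318:178 322:23 326:31 330:32 334:31 338:34 342:31 346:30 350:30 354:33 358:32
210 250:185 254:181 258:177 262:180 266:170 270:127 274:119 278:120 282:103 286:52 290:52 294:56 298:54 302:51 306:47 310:41 314:35 318:35 322:32 326:32 330:30 334:187 338:173 342:170 346:179 350:177 354:179 358:179
```

Call:
jog_arm:
  moves:
    - {"fingers": 0, "xyz": [0, 0, -0.5], "angular": [0, 0, 0]}
    - {"fingers": 0, "xyz": [0, 0, -5], "angular": [0, 0, 0]}
    - {"fingers": -1, "xyz": [0, 0, -11], "angular": [0, 0, 0]}
    - {"fingers": -1, "xyz": [0, 2, -16.5], "angular": [0, 0, 0]}
    - {"fingers": -1, "xyz": [0, 3, -16.5], "angular": [0, 0, 0]}
    - {"fingers": -1, "xyz": [0, 3, -16.5], "angular": [0, 0, 0]}
    - {"fingers": -1, "xyz": [0, 3, -16.5], "angular": [0, 0, 0]}

```text
clock: 7.75
position: [0.5543, -0.2402, 0.1979]
ee_rot: [-1.861, -2.528, 0.002]
force: [-1.2, -0.4, -0.9]
width: 0.979
```

```bash
python3 - <<'E'
from trk import *
goto([.5573,-.2402,.036],1.87)
c=cam('wrist')
save('wrist','w8',None,1.5)
for f in('w1','w8'):
    im=cv2.imread(f'pics/{f}_raw.png')[:225]
    m=(im.max(2)<60).astype(np.uint8);n,l,s,cc=cv2.connectedComponentsWithStats(m)
    for i in range(1,n):
        if s[i,4]>80:
            r=cv2.minAreaRect(np.argwhere(l==i)[:,::-1].astype(np.float32));print(f,s[i],cc[i].round(1),[np.round(x,1) for x in r])
            if f=='w8': print('   @.04',px2z(c,r[0],.04).round(4),'@.096',px2z(c,r[0],.096).round(4))
E
```

```text
at [ 0.5543 -0.2402  0.1979] xyz cm [-0.11  0.33 16.19] ang [-0.0028 -0.0017  0.0025] t 7.75 F [-1.23 -0.36 -0.91] w 0.979
w1 [ 475    0   37   37 1167] [495.1  16.2] [array([493.,  18.]), array([36., 36.]), np.float64(90.0)]
w1 [241  53  20  32 518] [250.7  67.2] [array([250.5,  68.5]), array([31., 19.]), np.float64(90.0)]
w1 [240  94  24  33 556] [251.6 111.5] [array([251.5, 110. ]), array([32., 23.]), np.float64(90.0)]
w1 [ 241  155   25   45 1018] [253.2 176.9] [array([253., 177.]), array([44.5, 23. ]), np.float64(88.4)]
w8 [ 483    0   29   44 1082] [498.6  19.4] [array([497. ,  21.5]), array([43., 28.]), np.float64(90.0)]
   @.04 [ 0.7215 -0.0362  0.04  ] @.096 [ 0.6886 -0.06    0.096 ]
w8 [246  53  20  33 535] [255.5  67.7] [array([255.5,  69. ]), array([32., 19.]), np.float64(90.0)]
   @.04 [ 0.5264 -0.1408  0.04  ] @.096 [ 0.5277 -0.1462  0.096 ]
w8 [243  95  25  34 566] [255.1 112.6] [array([254.2, 111.2]), array([33.5, 23.5]), np.float64(76.0)]
   @.04 [ 0.5366 -0.1773  0.04  ] @.096 [ 0.5361 -0.1763  0.096 ]
w8 [ 243  156   24   46 1056] [254.1 178.6] [array([254.5, 178.5]), array([23., 45.]), np.float64(0.0)]
   @.04 [ 0.5564 -0.2396  0.04  ] @.096 [ 0.5525 -0.2277  0.096 ]
```

Call:
jog_arm:
  moves:
    - {"fingers": -0.3, "xyz": [0, 0.2, 5], "angular": [0, 0, 0]}
    - {"fingers": -0.3, "xyz": [0, 0.2, 10], "angular": [0, 0, 0]}
    - {"fingers": -0.3, "xyz": [0, 0.2, 14], "angular": [0, 0, 0]}
    - {"fingers": -0.3, "xyz": [0, 0.2, 16.5], "angular": [0, 0, 0]}
    - {"fingers": -0.3, "xyz": [0, 0.2, 17.3], "angular": [0, 0, 0]}
    - {"fingers": -0.3, "xyz": [0, 0.2, 17.3], "angular": [0, 0, 0]}

```text
clock: 8.55
position: [0.5572, -0.2395, 0.0264]
ee_rot: [-1.862, -2.529, 0.0]
force: [0.3, -0.0, -0.3]
width: 0.648
```

Call:
jog_arm:
  moves:
    - {"fingers": -0.3, "xyz": [0, 0, 0.4], "angular": [0, 0, 0]}
    - {"fingers": -0.3, "xyz": [0, 0, 0.4], "angular": [0, 0, 0]}

```text
clock: 8.8
position: [0.558, -0.2398, 0.0234]
ee_rot: [1.862, 2.529, 0.0]
force: [0.8, 0.3, 0.3]
width: 0.648
```

Call:
jog_arm:
  moves:
    - {"fingers": -0.3, "xyz": [0, 0, 0.3], "angular": [0, 0, 0]}
    - {"fingers": -0.3, "xyz": [0, 0, 0.3], "angular": [0, 0, 0]}

```text
clock: 9.05
position: [0.5576, -0.2396, 0.0197]
ee_rot: [-1.862, -2.53, 0.0]
force: [-0.4, 0.3, -0.2]
width: 0.644
```

```bash
python3 - <<'E'
from trk import *
goto([.5564,-.2396,.0155],1.873)
save('wrist','w9',None,1.5);blobs('w9')
E
```

```text
at [ 0.5576 -0.2396  0.0197] xyz cm [ 0.03 -0.11  0.42] ang [-0.0001  0.0001 -0.0003] t 9.05 F [-0.41  0.28 -0.15] w 0.644
w9 blob bbox [226   0  49  14] area 229 c [251.2   2.8]
w9 blob bbox [212  97  69  75] area 3942 c [247.  134.6]
```

View pics/w9.png

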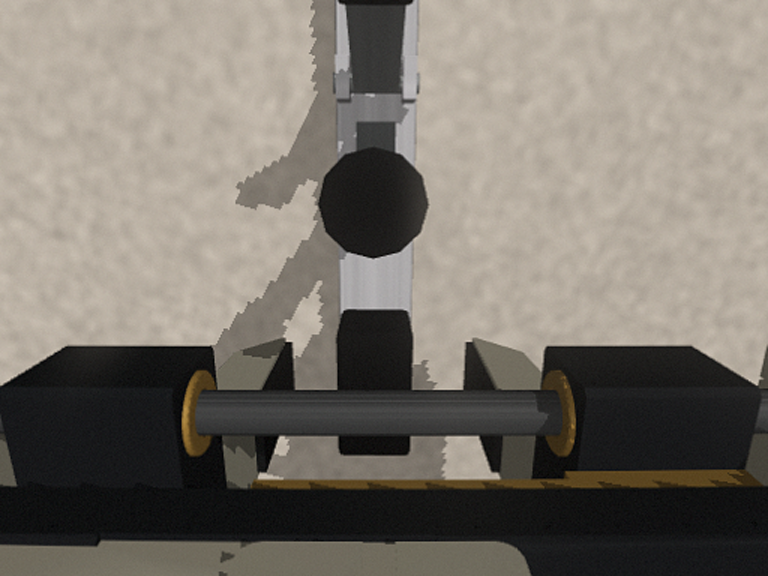

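Call:
jog_arm:
  moves:
    - {"fingers": 0.2, "xyz": [0, -0.1, 0], "angular": [0, 0, 0]}
    - {"fingers": 0.2, "xyz": [0, -0.1, 0], "angular": [0, 0, 0]}
    - {"fingers": 0.6, "xyz": [0, -0.1, 0], "angular": [0, 0, 0]}
    - {"fingers": 0.6, "xyz": [0, -0.1, 0], "angular": [0, 0, 0]}
    - {"fingers": 0.6, "xyz": [0, -0.1, 0], "angular": [0, 0, 0]}
  grip_force: 20

```text
clock: 9.72
position: [0.5567, -0.2399, 0.0197]
ee_rot: [1.862, 2.53, -0.0]
force: [-0.1, -0.1, -0.0]
width: 0.255
```

```bash
python3 - <<'E'
from trk import *
goto([.5564,-.2396,.0155],1.873)
save('wrist','w10',None,1.5);blobs('w10')
E
```

```text
at [ 0.5567 -0.2399  0.0197] xyz cm [ 0.03 -0.02  0.42] ang [-0.      0.     -0.0004] t 9.725 F [-0.05 -0.12 -0.01] w 0.255
w10 blob bbox [229   0  49   4] area 178 c [253.    1.4]
w10 blob bbox [217  98  61  74] area 3597 c [248.7 134.4]
```

Call:
jog_arm:
  moves:
    - {"fingers": 1, "xyz": [0, 0, 0], "angular": [0, 0, 0]}
    - {"fingers": 1, "xyz": [0, 0, 0], "angular": [0, 0, 0]}
    - {"fingers": 1, "xyz": [0, 0, -1], "angular": [0, 0, 0]}
    - {"fingers": 1, "xyz": [0, 0, -3], "angular": [0, 0, 0]}
    - {"fingers": 1, "xyz": [0, 0, -6], "angular": [0, 0, 0]}
    - {"fingers": 1, "xyz": [0, 0, -9], "angular": [0, 0, 0]}
    - {"fingers": 1, "xyz": [0, 0, -12], "angular": [0, 0, 0]}
    - {"fingers": 1, "xyz": [0, 0, -13], "angular": [0, 0, 0]}
    - {"fingers": 1, "xyz": [0, 0, -13], "angular": [0, 0, 0]}
  grip_force: 50

```text
clock: 10.9
position: [0.5567, -0.24, 0.1499]
ee_rot: [1.862, 2.53, -0.0]
force: [-0.7, -0.1, -3.8]
width: 0.258
```

```bash
python3 - <<'E'
from trk import *
goto([.559,.0614,.15],1.873)
save('wrist','w11',None,1.5);blobs('w11')
E
```

```text
at [ 0.5567 -0.24    0.1499] xyz cm [ 2.871e+01  9.180e+00 -2.000e-02] ang [ 0.0004  0.0006 -0.0004] t 10.9 F [-0.67 -0.09 -3.82] w 0.258
w11 blob bbox [228   0  49   4] area 178 c [252.5   1.4]
w11 blob bbox [217  96  61  75] area 3573 c [248.8 133.1]
```

Call:
jog_arm:
  moves:
    - {"fingers": 1, "xyz": [2, 0.6, 0], "angular": [0, 0, 0]}
    - {"fingers": 1, "xyz": [5, 1.6, 0], "angular": [0, 0, 0]}
    - {"fingers": 1, "xyz": [9, 2.9, 0], "angular": [0, 0, 0]}
    - {"fingers": 1, "xyz": [13, 4.2, 0], "angular": [0, 0, 0]}
    - {"fingers": 1, "xyz": [17, 5.4, 0], "angular": [0, 0, 0]}
    - {"fingers": 1, "xyz": [21, 6.7, 0], "angular": [0, 0, 0]}
    - {"fingers": 1, "xyz": [25, 8, 0], "angular": [0, 0, 0]}
    - {"fingers": 1, "xyz": [27.5, 8.8, 0], "angular": [0, 0, 0]}
    - {"fingers": 1, "xyz": [28.7, 9.2, 0], "angular": [0, 0, 0]}
    - {"fingers": 1, "xyz": [28.7, 9.2, 0], "angular": [0, 0, 0]}
    - {"fingers": 1, "xyz": [28.7, 9.2, 0], "angular": [0, 0, 0]}

```text
clock: 12.32
position: [0.559, 0.0599, 0.1493]
ee_rot: [1.864, 2.529, -0.002]
force: [0.3, -0.6, -3.5]
width: 0.256
```

```bash
python3 - <<'E'
from trk import *
goto([.559,.0614,.0817],1.873)
c=cam('wrist')
save('wrist','w12',None,1.5);blobs('w12')
im=cv2.imread('pics/w12_raw.png')
# overlay predicted rim circles for the estimated centre
a=np.linspace(0,2*np.pi,120,endpoint=False)
big=cv2.resize(im,None,fx=1.5,fy=1.5,interpolation=cv2.INTER_CUBIC)
for r,col in((.057,(0,0,255)),(.0635,(0,255,0))):
    P=np.c_[.5395+r*np.cos(a),.1245+r*np.sin(a),np.full(120,.062)]
    for q in proj(c,P)*1.5:
        if 0<q[0]<768 and 0<q[1]<576: big[int(q[1]),int(q[0])]=col
cv2.imwrite('pics/w12o.png',big)
E
```

```text
at [0.559  0.0599 0.1493] xyz cm [0.15 0.05 6.76] ang [-0.001   0.0008 -0.0019] t 12.325 F [ 0.33 -0.63 -3.5 ] w 0.256
w12 blob bbox [217  97  64  74] area 3639 c [249.4 133.1]
w12 blob bbox [  0 166  33  29] area 606 c [ 11.8 181.7]
```

View pics/w12o.png

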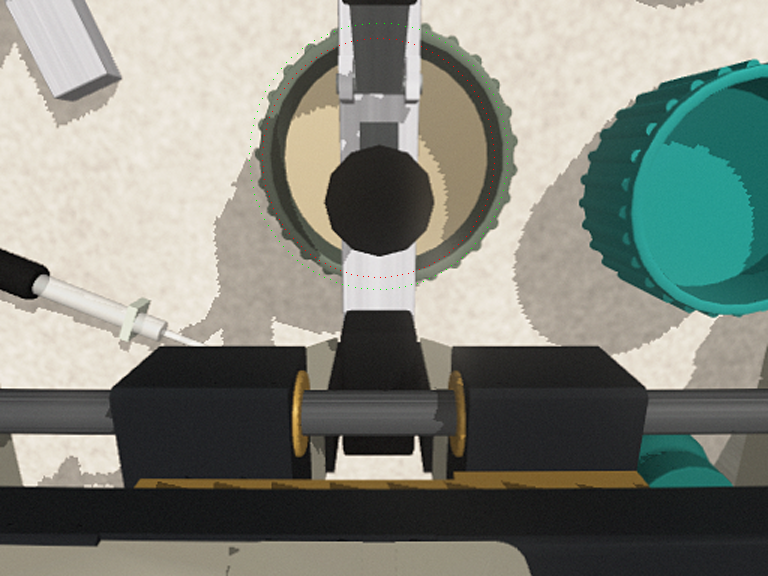

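The dish sits under the held gauge, with ribs from x=262 to 516 and the lick visible inside. The overlay shows the top-camera estimate a few mm off to the left, so I'll refit the centre to the green rim.

```bash
python3 - <<'E'
from trk import *
from scipy.optimize import minimize
import itertools
c=cam('wrist')
im=cv2.imread('pics/w12_raw.png')
for p in((265,155),(508,150),(460,262),(285,150),(135+0,480)): print(p,im[int(p[1]/1.5),int(p[0]/1.5)])
b,g,r=[im[:,:,i].astype(int) for i in range(3)]
m=((g-r>4)&(g-b>-8)&(g-r<45)&(g<150)).astype(np.float32); m[225:]=0; m[:,340:]*=1
mm=cv2.GaussianBlur(m,(3,3),0)
a=np.linspace(0,2*np.pi,240,endpoint=False)
def s(p,rs,z=.062):
    o=[]
    for R_ in rs:
        q=proj(c,np.c_[p[0]+R_*np.cos(a),p[1]+R_*np.sin(a),np.full(240,z)])
        o.append(cv2.remap(mm,q[:,0].astype(np.float32)[None],q[:,1].astype(np.float32)[None],cv2.INTER_LINEAR).mean())
    return np.mean(o)
f=lambda p:s(p,(.0585,.0605,.0625,.0645))-s(p,(.053,.055))-s(p,(.069,.071))
best=max(((f((x,y)),x,y) for x in np.arange(.53,.555,.0005) for y in np.arange(.11,.14,.0005)));print(best)
cv2.imwrite('pics/mask.png',m*255)
# rim-based pixel check
h=px2z(c,(249.4,133.1),.096+.1493-.0197);print('head now',h)
for z in(.058,.062,.066):
    print(z,'rib L/R mid',(px2z(c,(262/1.5,103),z)+px2z(c,(516/1.5,103),z))/2, np.linalg.norm(px2z(c,(262/1.5,103),z)-px2z(c,(516/1.5,103),z)))
E
```

```text
(265, 155) [81 95 89]
(508, 150) [106 122 114]
(460, 262) [115 130 127]
(285, 150) [134 166 181]
(135, 480) [35 31 30]
(np.float32(0.38301107), np.float64(0.5419999999999987), np.float64(0.1265))
head now [0.53973409 0.12145932 0.2256    ]
0.058 rib L/R mid [0.54311635 0.13075785 0.058     ] 0.12661510074958293
0.062 rib L/R mid [0.54304003 0.13072517 0.062     ] 0.12461112111960468
0.066 rib L/R mid [0.54296371 0.13069249 0.066     ] 0.12260714148962647[ WARN:0@6.136] global loadsave.cpp:1063 imwrite_ Unsupported depth image for selected encoder is fallbacked to CV_8U.
```

Call:
jog_arm:
  moves:
    - {"fingers": 1, "xyz": [0.2, 0.4, 1], "angular": [0, 0, 0]}
    - {"fingers": 1, "xyz": [0.2, 0.4, 3], "angular": [0, 0, 0]}
    - {"fingers": 1, "xyz": [0.2, 0.4, 5], "angular": [0, 0, 0]}
    - {"fingers": 1, "xyz": [0.2, 0.4, 6], "angular": [0, 0, 0]}
    - {"fingers": 1, "xyz": [0.2, 0.4, 6.4], "angular": [0, 0, 0]}
    - {"fingers": 1, "xyz": [0.2, 0.4, 6.4], "angular": [0, 0, 0]}

```text
clock: 13.12
position: [0.5626, 0.0646, 0.0858]
ee_rot: [1.862, 2.53, 0.0]
force: [-0.1, -0.6, -3.4]
width: 0.256
```

```bash
python3 - <<'E'
from trk import *
goto([.559,.0614,.0817],1.873)
c=cam('wrist')
save('wrist','w13',None,1.5);blobs('w13')
im=cv2.imread('pics/w13_raw.png')
b,g,r=[im[:,:,i].astype(int) for i in range(3)]
m=((g-r>4)&(g-b>-8)&(g-r<45)&(g<150)).astype(np.uint8); m[225:]=0
for row in(70,90,105,120,140):
    x=np.flatnonzero(m[row]); x=x[(x>120)&(x<400)]
    print(row,'green runs',[(int(q[0]),int(q[-1])) for q in np.split(x,np.flatnonzero(np.diff(x)>3)+1) if len(q)>3])
cv2.imwrite('pics/w13m.png',np.hstack([cv2.resize(im[:230,90:410],(400,288)),cv2.cvtColor(cv2.resize(m[:230,90:410]*255,(400,288)),cv2.COLOR_GRAY2BGR)]))
E
```

```text
at [0.5626 0.0646 0.0858] xyz cm [-0.2  -0.44  0.41] ang [ 0.0002  0.     -0.0004] t 13.125 F [-0.13 -0.6  -3.42] w 0.256
w13 blob bbox [228   0  49   4] area 166 c [252.4   1.3]
w13 blob bbox [188   6  37  40] area 295 c [213.4  20.6]
w13 blob bbox [217  97  61  74] area 3530 c [248.4 133.1]
70 green runs [(144, 153), (348, 361)]
90 green runs [(140, 148), (353, 362)]
105 green runs [(136, 147), (354, 363)]
120 green runs [(139, 164), (354, 364)]
140 green runs [(144, 155), (349, 358)]
```

```bash
python3 - <<'E'
from h import *
from scipy.optimize import least_squares
c=cam('wrist');s=arm.observe()
uv=[(153.5,70),(148.5,90),(147.5,105),(155.5,140),(347.5,70),(352.5,90),(353.5,105),(353.5,120),(348.5,140)]
P=np.array([px2z(c,q,.062) for q in uv])[:,:2]
r=least_squares(lambda p:np.hypot(*(P-p[:2]).T)-p[2],[.54,.125,.057]);print('inner rim c,r',r.x.round(4),r.fun.round(4))
t=R.from_rotvec(s['ee_rot']).as_matrix()
rod=s['position']+t[:,0]*.0664;print('rod',rod,'head px->',px2z(c,(248.4,133.1),s['position'][2]-.0197+.096))
print('dish in tool xy mm',(t.T@(np.r_[r.x[:2],.0]-rod))[:2]*1000)
E
```

```text
inner rim c,r [0.5425 0.1288 0.0567] [ 0.0001  0.0003  0.0003 -0.0007 -0.0004 -0.0002 -0.0002  0.0004  0.0003]
rod [0.54307009 0.12810736 0.08615314] head px-> [0.54289613 0.12616126 0.16245946]
dish in tool xy mm [ 0.79545944 -0.38796455]
```

The fit gives an inner rim radius of 56.7 mm (57 expected), and the rod is within about 1–2 mm of the dish's axis. Now I'll set it down.

Call:
jog_arm:
  moves:
    - {"fingers": 1, "xyz": [0.1, 0, 0.2], "angular": [0, 0, 0]}
    - {"fingers": 1, "xyz": [0.1, 0, 0.3], "angular": [0, 0, 0]}
    - {"fingers": 1, "xyz": [0.1, 0, 0.3], "angular": [0, 0, 0]}

```text
clock: 13.55
position: [0.5621, 0.0656, 0.0828]
ee_rot: [1.862, 2.53, -0.0]
force: [1.3, -0.4, -3.8]
width: 0.255
```

Call:
jog_arm:
  moves:
    - {"fingers": 1, "xyz": [0, 0, 0.1], "angular": [0, 0, 0]}
    - {"fingers": 1, "xyz": [0, 0, 0.1], "angular": [0, 0, 0]}

```text
clock: 13.8
position: [0.5623, 0.0655, 0.0818]
ee_rot: [1.862, 2.53, 0.0]
force: [0.1, -0.5, -1.4]
width: 0.258
```

Call:
jog_arm:
  moves:
    - {"fingers": 1, "xyz": [0, 0, 0.05], "angular": [0, 0, 0]}
    - {"fingers": 1, "xyz": [0, 0, 0.05], "angular": [0, 0, 0]}
    - {"fingers": 0.1, "xyz": [0, 0, 0.05], "angular": [0, 0, 0]}
    - {"fingers": 0.1, "xyz": [0, 0, 0.05], "angular": [0, 0, 0]}
    - {"fingers": 0.1, "xyz": [0, 0, 0.05], "angular": [0, 0, 0]}
    - {"fingers": 0.1, "xyz": [0, 0, 0.05], "angular": [0, 0, 0]}

```text
clock: 14.55
position: [0.5621, 0.0657, 0.0812]
ee_rot: [-1.862, -2.53, -0.0]
force: [-0.1, 0.5, 0.4]
width: 0.447
```

```bash
python3 - <<'E'
from trk import *
goto([.559,.0614,.0817],1.873)
save('wrist','w14',None,1.5);blobs('w14')
E
```

```text
at [0.5621 0.0657 0.0812] xyz cm [-0.31 -0.43 -0.05] ang [-0.     -0.0001 -0.0002] t 14.55 F [-0.1   0.49  0.38] w 0.447
w14 blob bbox [228   0  50   4] area 181 c [252.6   1.4]
w14 blob bbox [171   6  54  59] area 763 c [202.7  26.5]
w14 blob bbox [281   6  26  32] area 205 c [289.8  19.1]
w14 blob bbox [216  99  65  74] area 3682 c [249.2 135.5]
w14 blob bbox [154 137  24  27] area 190 c [166.2 150.8]
w14 blob bbox [182 173  36  22] area 277 c [195.9 188.4]
```

Call:
jog_arm:
  moves:
    - {"fingers": 0.1, "xyz": [0, 0, -1], "angular": [0, 0, 0]}
    - {"fingers": 0.1, "xyz": [0, 0, -4], "angular": [0, 0, 0]}
    - {"fingers": 0.1, "xyz": [0, 0, -8], "angular": [0, 0, 0]}
    - {"fingers": 0.1, "xyz": [0, 0, -12], "angular": [0, 0, 0]}
    - {"fingers": 0.1, "xyz": [3, 0, -14], "angular": [0, 0, 0]}
    - {"fingers": 0.1, "xyz": [6.6, 0, -14], "angular": [0, 0, 0]}
    - {"fingers": 0.1, "xyz": [6.6, 0, -14], "angular": [0, 0, 0]}
    - {"fingers": 0.1, "xyz": [6.6, 0, -14], "angular": [0, 0, 0]}

```text
clock: 15.6
position: [0.5426, 0.128, 0.2215]
ee_rot: [1.862, 2.53, -0.001]
force: [0.5, 0.5, -0.7]
width: 0.448
```

```bash
python3 - <<'E'
from trk import *
c=cam('wrist')
goto([.5424,.1291,.15],1.873)
save('wrist','w15',None,1.5)
im=cv2.imread('pics/w15_raw.png')[:240]
m=(im.max(2)<60).astype(np.uint8);n,l,s,cc=cv2.connectedComponentsWithStats(m)
for i in range(1,n):
    if s[i,4]>200: print(s[i],cc[i].round(1),'@.158',px2z(c,cc[i],.158).round(4),'@.102',px2z(c,cc[i],.102).round(4))
print('pred head',proj(c,[.5424,.1291,.158]))
E
```

```text
at [0.5426 0.128  0.2215] xyz cm [0.11 0.01 7.15] ang [ 0.0001  0.0007 -0.0003] t 15.6 F [ 0.49  0.49 -0.72] w 0.448
[  0   5  62  55 615] [27.4 33.4] @.158 [0.3714 0.1963 0.158 ] @.102 [0.334  0.1961 0.102 ]
[  4  53  63  25 784] [30.3 66.3] @.158 [0.376  0.1769 0.158 ] @.102 [0.3397 0.1719 0.102 ]
[242 135  22  16 261] [252.3 140.7] @.158 [0.5289 0.1735 0.158 ] @.102 [0.5307 0.1677 0.102 ]
[196 136  18  64 222] [200.9 175.2] @.158 [0.5015 0.1397 0.158 ] @.102 [0.4966 0.1255 0.102 ]
[ 435  139   53   95 1983] [468.6 188.9] @.158 [0.6874 0.1872 0.158 ] @.102 [0.7288 0.1848 0.102 ]
[353 159  29  67 641] [366.  192.4] @.158 [0.6174 0.1627 0.158 ] @.102 [0.6413 0.1542 0.102 ]
[240 188  26  33 681] [252.3 204.2] @.158 [0.5424 0.1301 0.158 ] @.102 [0.5476 0.1135 0.102 ]
[213 204  26  26 288] [225.9 218.4] @.158 [0.5272 0.114  0.158 ] @.102 [0.5286 0.0934 0.102 ]
[  32  208  142   32 1699] [ 90.  229.1] @.158 [0.4334 0.0759 0.158 ] @.102 [0.4115 0.0458 0.102 ]
[232 227  33  13 323] [251.6 233.2] @.158 [0.5485 0.1086 0.158 ] @.102 [0.5553 0.0866 0.102 ]
[332 227 110  13 963] [384. 235.] @.158 [0.6429 0.1363 0.158 ] @.102 [0.6731 0.1212 0.102 ]
pred head [[251.91277371 205.46996789]]
```

Call:
jog_arm:
  moves:
    - {"fingers": 0.1, "xyz": [0.1, 0, 3], "angular": [0, 0, 0]}
    - {"fingers": 0.1, "xyz": [0.1, 0, 6], "angular": [0, 0, 0]}
    - {"fingers": 0.1, "xyz": [0.1, 0, 8], "angular": [0, 0, 0]}
    - {"fingers": 0.1, "xyz": [0.1, 0, 8.7], "angular": [0, 0, 0]}
    - {"fingers": 0.1, "xyz": [0.1, 0, 8.7], "angular": [0, 0, 0]}
    - {"fingers": 0.4, "xyz": [0.1, 0, 8.7], "angular": [0, 0, 0]}
    - {"fingers": 0.5, "xyz": [0.1, 0, 8.7], "angular": [0, 0, 0]}
  grip_force: 10

```text
clock: 16.52
position: [0.5427, 0.1297, 0.135]
ee_rot: [1.862, 2.529, 0.002]
force: [0.2, -0.0, -0.0]
width: 0.283
```

```bash
python3 - <<'E'
from trk import *
goto([.5424,.1291,.1345],1.873)
c=cam('wrist');print(proj(c,[.5424,.1291,.158]))
save('wrist','w16',None,1.5)
im=cv2.imread('pics/w16_raw.png')
for r in(195,205,215,225,235,245): print(r,' '.join(f'{x}:{im[r,x].mean():.0f}' for x in range(200,306,4)))
E
```

```text
at [0.5427 0.1297 0.135 ] xyz cm [-0.05 -0.05  0.05] ang [ 0.0013  0.0001 -0.0004] t 16.525 F [ 0.21 -0.   -0.03] w 0.283
[[250.62486612 264.23640788]]
195 200:160 204:109 208:109 212:110 216:107 220:108 224:107 228:108 232:105 236:177 240:131 244:62 248:63 252:66 256:66 260:86 264:188 268:191 272:156 276:155 280:152 284:156 288:110 292:111 296:112 300:111 304:112
205 200:110 204:108 208:105 212:109 216:107 220:107 224:108 228:108 232:104 236:133 240:137 244:64 248:67 252:66 256:65 260:102 264:189 268:191 272:157 276:153 280:154 284:152 288:153 292:109 296:110 300:110 304:108
215 200:108 204:106 208:106 212:108 216:108 220:109 224:108 228:109 232:104 236:132 240:129 244:110 248:90 252:90 256:91 260:191 264:187 268:193 272:156 276:157 280:155 284:155 288:152 292:109 296:112 300:107 304:110
225 200:149 204:106 208:109 212:108 216:106 220:113 224:106 228:106 232:105 236:135 240:125 244:89 248:90 252:91 256:94 260:159 264:183 268:188 272:156 276:155 280:155 284:129 288:153 292:108 296:105 300:108 304:107
235 200:124 204:117 208:118 212:118 216:118 220:98 224:21 228:112 232:106 236:135 240:20 244:18 248:23 252:21 256:23 260:21 264:127 268:192 272:155 276:158 280:30 284:74 288:116 292:119 296:118 300:119 304:122
245 200:81 204:119 208:116 212:117 216:118 220:18 224:23 228:109 232:107 236:19 240:18 244:18 248:23 252:19 256:19 260:25 264:21 268:14 272:156 276:161 280:27 284:27 288:120 292:116 296:116 300:117 304:103
```

Call:
jog_arm:
  moves:
    - {"fingers": 1, "xyz": [0, 0, 0], "angular": [0, 0, 0]}
    - {"fingers": 1, "xyz": [0, 0, 0], "angular": [0, 0, 0]}
    - {"fingers": 1, "xyz": [0, 0, 0], "angular": [0, 0, 0]}
    - {"fingers": 1, "xyz": [0, 0, 0.3], "angular": [0, 0, 0]}
    - {"fingers": 1, "xyz": [0, 0, 0.6], "angular": [0, 0, 0]}
    - {"fingers": 1, "xyz": [0, 0, 0.6], "angular": [0, 0, 0]}
  grip_force: 18

```text
clock: 17.32
position: [0.542, 0.1295, 0.1277]
ee_rot: [-1.862, -2.53, 0.001]
force: [0.8, -0.2, -1.7]
width: 0.209
```

Call:
jog_arm:
  moves:
    - {"fingers": 1, "xyz": [0, 0, 0.3], "angular": [0, 0, 0]}
    - {"fingers": 1, "xyz": [0, 0, 0.6], "angular": [0, 0, 0]}
    - {"fingers": 1, "xyz": [0, 0, 0.9], "angular": [0, 0, 0]}
    - {"fingers": 1, "xyz": [0, 0, 1.2], "angular": [0, 0, 0]}

```text
clock: 17.82
position: [0.5421, 0.1295, 0.116]
ee_rot: [-1.862, -2.53, 0.0]
force: [-0.3, 0.1, 0.9]
width: 0.213
```

```bash
python3 - <<'E'
from trk import *
goto([.542,.1295,.1350],1.873)
c=cam('wrist')
save('wrist','w17',None,1.5);im=cv2.imread('pics/w17_raw.png')
b,g,r=[im[:,:,i].astype(int) for i in range(3)]
# brightness of lick vs shadow for depth: print columns of rim at some rows
for row in(150,170): print(row,' '.join(f'{x}:{im[row,x].mean():.0f}' for x in range(100,400,10)))
E
```

```text
at [0.5421 0.1295 0.116 ] xyz cm [ 0.   -0.01 -1.9 ] ang [-0.0002  0.     -0.0003] t 17.825 F [-0.27  0.11  0.92] w 0.213
150 100:206 110:203 120:196 130:201 140:202 150:202 160:202 170:198 180:93 190:100 200:101 210:114 220:115 230:112 240:191 250:193 260:196 270:185 280:122 290:123 300:121 310:101 320:186 330:197 340:200 350:200 360:195 370:189 380:196 390:199
170 100:199 110:200 120:202 130:207 140:201 150:203 160:203 170:77 180:78 190:108 200:110 210:109 220:110 230:108 240:32 250:37 260:38 270:38 280:114 290:119 300:114 310:116 320:48 330:96 340:196 350:191 360:192 370:197 380:200 390:196
```

Call:
jog_arm:
  moves:
    - {"fingers": 1, "xyz": [0, 0, 0.1], "angular": [0, 0, 0]}
    - {"fingers": 1, "xyz": [0, 0, 0.2], "angular": [0, 0, 0]}

```text
clock: 18.12
position: [0.5421, 0.1295, 0.1142]
ee_rot: [-1.862, -2.53, 0.0]
force: [-0.4, -0.1, 0.7]
width: 0.21
```

Call:
jog_arm:
  moves:
    - {"fingers": 1, "xyz": [0, 0, 0.1], "angular": [0, 0, 0]}
    - {"fingers": 1, "xyz": [0, 0, 0.2], "angular": [0, 0, 0]}

```text
clock: 18.38
position: [0.5421, 0.1295, 0.1122]
ee_rot: [1.862, 2.53, -0.0]
force: [-1.0, -1.0, 1.1]
width: 0.214
```

Call:
jog_arm:
  moves:
    - {"fingers": 1, "xyz": [0, 0, 0.1], "angular": [0, 0, 0]}
    - {"fingers": 1, "xyz": [0, 0, 0.2], "angular": [0, 0, 0]}

```text
clock: 18.62
position: [0.5422, 0.1295, 0.1101]
ee_rot: [-1.862, -2.53, 0.0]
force: [-0.8, -0.2, 0.6]
width: 0.206
```

Call:
jog_arm:
  moves:
    - {"fingers": 1, "xyz": [0, 0, 0.1], "angular": [0, 0, 0]}
    - {"fingers": 1, "xyz": [0, 0, 0.2], "angular": [0, 0, 0]}

```text
clock: 18.88
position: [0.5422, 0.1295, 0.1081]
ee_rot: [-1.862, -2.53, 0.0]
force: [-1.2, 0.3, 0.7]
width: 0.209
```

Call:
jog_arm:
  moves:
    - {"fingers": 1, "xyz": [0, 0, 0.1], "angular": [0, 0, 0]}
    - {"fingers": 1, "xyz": [0, 0, 0.2], "angular": [0, 0, 0]}

```text
clock: 19.12
position: [0.5422, 0.1295, 0.1061]
ee_rot: [-1.862, -2.53, 0.0]
force: [-0.9, -1.0, 0.6]
width: 0.213
```

Call:
jog_arm:
  moves:
    - {"fingers": 1, "xyz": [0, 0, 0.1], "angular": [0, 0, 0]}
    - {"fingers": 1, "xyz": [0, 0, 0.2], "angular": [0, 0, 0]}

```text
clock: 19.38
position: [0.5422, 0.1295, 0.1041]
ee_rot: [1.862, 2.53, -0.0]
force: [-0.3, -0.3, 0.5]
width: 0.209
```

Call:
jog_arm:
  moves:
    - {"fingers": 1, "xyz": [0, 0, 0.1], "angular": [0, 0, 0]}
    - {"fingers": 1, "xyz": [0, 0, 0.2], "angular": [0, 0, 0]}

```text
clock: 19.62
position: [0.5422, 0.1295, 0.1021]
ee_rot: [1.862, 2.53, -0.0]
force: [-1.2, -0.7, 1.1]
width: 0.213
```

Call:
jog_arm:
  moves:
    - {"fingers": 1, "xyz": [0, 0, 0.1], "angular": [0, 0, 0]}
    - {"fingers": 1, "xyz": [0, 0, 0.2], "angular": [0, 0, 0]}

```text
clock: 19.88
position: [0.5422, 0.1295, 0.1001]
ee_rot: [-1.862, -2.53, 0.0]
force: [-0.8, 0.8, 1.1]
width: 0.214
```

```bash
python3 - <<'E'
from trk import *
save('wrist','w18',None,1.5)
for f in('w16','w17','w18'):
    im=cv2.imread(f'pics/{f}_raw.png'); print(f,'head col252 dark from row',[r for r in range(190,262) if im[r,252].max()<45][:1], [r for r in range(190,262) if im[r,246].max()<45][:1])
E
```

```text
w16 head col252 dark from row [230] [232]
w17 head col252 dark from row [200] [232]
w18 head col252 dark from row [208] [232]
```

Call:
jog_arm:
  moves:
    - {"fingers": 1, "xyz": [0, 0, 0.1], "angular": [0, 0, 0]}
    - {"fingers": 1, "xyz": [0, 0, 0.2], "angular": [0, 0, 0]}

```text
clock: 20.18
position: [0.5425, 0.1296, 0.0986]
ee_rot: [1.862, 2.53, 0.001]
force: [-3.5, -0.5, 11.3]
width: 0.212
```

The tip touched at about 36 mm of travel (11 N), which puts the lick about 32 mm below the rim and inside the stated range. Next I'll release the head.

Call:
jog_arm:
  moves:
    - {"fingers": 0.3, "xyz": [0, 0, 0], "angular": [0, 0, 0]}
    - {"fingers": 0.1, "xyz": [0, 0, 0], "angular": [0, 0, 0]}
    - {"fingers": 0.1, "xyz": [0, 0, 0], "angular": [0, 0, 0]}

```text
clock: 20.55
position: [0.5422, 0.1295, 0.0981]
ee_rot: [1.862, 2.53, 0.0]
force: [-0.1, -0.1, -0.7]
width: 0.438
```

Call:
jog_arm:
  moves:
    - {"fingers": 0.1, "xyz": [0, 0, -1], "angular": [0, 0, 0]}
    - {"fingers": 0.1, "xyz": [0, 0, -4], "angular": [0, 0, 0]}
    - {"fingers": 0.1, "xyz": [0, 0, -8], "angular": [0, 0, 0]}
    - {"fingers": 1, "xyz": [0, 0, -12], "angular": [0, 0, 0]}
    - {"fingers": 1, "xyz": [0, 0, -12], "angular": [0, 0, 0]}
    - {"fingers": 1, "xyz": [0, 0, -12], "angular": [0, 0, 0]}

```text
clock: 21.3
position: [0.542, 0.1293, 0.2182]
ee_rot: [1.862, 2.53, -0.0]
force: [0.1, -0.2, -0.4]
width: 0.175
```

```bash
python3 - <<'E'
from trk import *
c=cam('wrist')
goto([.5424,.1291,.15],1.873)
save('wrist','w19',None,1.5)
im=cv2.imread('pics/w19_raw.png')[:240]
m=(im.max(2)<60).astype(np.uint8);n,l,s,cc=cv2.connectedComponentsWithStats(m)
ht=.158-.0365
for i in range(1,n):
    if s[i,4]>120 and 190<cc[i][0]<310: print(s[i],cc[i].round(1),'@head',px2z(c,cc[i],ht).round(4),'@.12',px2z(c,cc[i],.12).round(4))
# lever pad prediction for lean angles
y=np.array([-.297,.955,0]);o=np.array([.5424,.1293,.062])
for t in(.35,.5,.7): print(t,proj(c,o+y*(.030+.043*np.sin(t))+[0,0,.022+.043*np.cos(t)]))
E
```

```text
at [0.542  0.1293 0.2182] xyz cm [-0.03  0.03  6.82] ang [-0.0001  0.0003 -0.0004] t 21.3 F [ 0.06 -0.23 -0.37] w 0.175
[242 137  22  12 258] [252.5 142.5] @head [0.5299 0.17   0.1215] @.12 [0.53   0.1699 0.12  ]
[241 180  23  29 524] [252.3 194.5] @head [0.5424 0.1295 0.1215] @.12 [0.5425 0.1291 0.12  ]
[212 209  27  31 340] [226.2 222.5] @head [0.5287 0.0997 0.1215] @.12 [0.5288 0.0992 0.12  ]
[240 230  25  10 240] [252.2 234.6] @head [0.5528 0.0958 0.1215] @.12 [0.553  0.0952 0.12  ]
0.35 [[252.27381775 140.18296935]]
0.5 [[252.27578977 132.22896834]]
0.7 [[252.27728816 122.60155923]]
```

Call:
jog_arm:
  moves:
    - {"fingers": 1, "xyz": [3, 0, 0], "angular": [0, 0, 0]}
    - {"fingers": 1, "xyz": [5, 0, 2], "angular": [0, 0, 0]}
    - {"fingers": 1, "xyz": [5, 0, 6], "angular": [0, 0, 0]}
    - {"fingers": 1, "xyz": [5, 0, 8], "angular": [0, 0, 0]}
    - {"fingers": 1, "xyz": [5, 0, 8.3], "angular": [0, 0, 0]}
    - {"fingers": 1, "xyz": [5, 0, 8.3], "angular": [0, 0, 0]}

```text
clock: 22.1
position: [0.5273, 0.1773, 0.1352]
ee_rot: [-1.862, -2.53, 0.001]
force: [-0.5, -0.2, -0.1]
width: 0.004
```

Call:
jog_arm:
  moves:
    - {"fingers": 1, "xyz": [0, 0, 0.2], "angular": [0, 0, 0]}
    - {"fingers": 1, "xyz": [0, 0, 0.4], "angular": [0, 0, 0]}
    - {"fingers": 1, "xyz": [0, 0, 0.6], "angular": [0, 0, 0]}
    - {"fingers": 1, "xyz": [0, 0, 0.8], "angular": [0, 0, 0]}

```text
clock: 22.6
position: [0.5274, 0.1773, 0.1272]
ee_rot: [1.862, 2.53, 0.0]
force: [0.1, 0.3, -0.2]
width: 0.007
```

Call:
jog_arm:
  moves:
    - {"fingers": 1, "xyz": [0, 0, 0.2], "angular": [0, 0, 0]}
    - {"fingers": 1, "xyz": [0, 0, 0.4], "angular": [0, 0, 0]}

```text
clock: 22.85
position: [0.5278, 0.1788, 0.1244]
ee_rot: [1.861, 2.531, 0.004]
force: [-4.5, 4.0, 16.8]
width: 0.004
```

Call:
jog_arm:
  moves:
    - {"fingers": 1, "xyz": [0.4, 0, 0.1], "angular": [0, 0, 0]}
    - {"fingers": 1, "xyz": [0.6, 0, 0.2], "angular": [0, 0, 0]}

```text
clock: 23.1
position: [0.5258, 0.1844, 0.1221]
ee_rot: [1.861, 2.531, 0.003]
force: [-2.3, 1.2, 7.1]
width: 0.008
```

```bash
python3 - <<'E'
from trk import *
c=cam('wrist')
goto([.5424,.1293,.15],1.873)
save('wrist','w20',None,1.5)
im=cv2.imread('pics/w20_raw.png')
m=(im.max(2)<45).astype(np.uint8);n,l,s,cc=cv2.connectedComponentsWithStats(m)
for i in range(1,n):
    if s[i,4]>120 and 190<cc[i][0]<320: print(s[i],cc[i].round(1))
b,g,r=[im[:,:,i].astype(int) for i in range(3)]
for row in(190,200): print(row,' '.join(f'{x}:{im[row,x].mean():.0f}' for x in range(216,296,4)))
y=np.array([-.297,.955,0]);o=np.array([.5424,.1293,.062]);xx=np.array([.955,.297,0])
print('bar end corners',proj(c,[o+y*.082+xx*.013+[0,0,.014],o+y*.082-xx*.013+[0,0,.014]]))
for row in(100,120,140,160,180,200,210):
    print(row,im[row,252],im[row,235],im[row,270])
E
```

```text
at [0.5258 0.1844 0.1221] xyz cm [-5.76 -0.05 -2.8 ] ang [ 0.0016 -0.0011  0.0005] t 23.1 F [-2.29  1.16  7.14] w 0.008
[ 246  228   13   92 1005] [252.2 276.7]
[    0   304   512    80 22368] [280.9 347.3]
190 216:175 220:54 224:59 228:53 232:95 236:161 240:161 244:163 248:166 252:166 256:162 260:163 264:158 268:156 272:62 276:68 280:122 284:70 288:142 292:165
200 216:43 220:39 224:41 228:39 232:91 236:165 240:160 244:164 248:168 252:165 256:160 260:165 264:154 268:161 272:48 276:68 280:69 284:69 288:75 292:82
bar end corners [[270.87560519 179.39809836]
 [230.92120975 179.36364262]]
100 [165 176 186] [160 173 180] [159 172 181]
120 [163 177 185] [156 168 177] [156 169 179]
140 [163 174 183] [157 170 179] [158 171 180]
160 [166 178 188] [151 161 170] [153 165 174]
180 [138 143 150] [131 139 145] [166 180 191]
200 [165 165 166] [159 160 162] [140 141 142]
210 [164 163 165] [157 155 161] [130 129 132]
```

Call:
jog_arm:
  moves:
    - {"fingers": 1, "xyz": [0.3, 0, 0.2], "angular": [0, 0, 0]}
    - {"fingers": 1, "xyz": [0.5, 0, 0.5], "angular": [0, 0, 0]}

```text
clock: 23.4
position: [0.5242, 0.1905, 0.1175]
ee_rot: [-1.86, -2.531, -0.006]
force: [-4.1, 6.4, 12.9]
width: 0.005
```

Call:
jog_arm:
  moves:
    - {"fingers": 1, "xyz": [0.2, 0, 0.3], "angular": [0, 0, 0]}
    - {"fingers": 1, "xyz": [0.3, 0, 0.6], "angular": [0, 0, 0]}

```text
clock: 23.65
position: [0.523, 0.1952, 0.1119]
ee_rot: [-1.857, -2.532, -0.009]
force: [-3.6, 6.5, 10.0]
width: 0.003
```

Call:
jog_arm:
  moves:
    - {"fingers": 1, "xyz": [0.1, 0, 0.3], "angular": [0, 0, 0]}
    - {"fingers": 1, "xyz": [0.2, 0, 0.6], "angular": [0, 0, 0]}

```text
clock: 23.9
position: [0.5229, 0.1956, 0.1052]
ee_rot: [-1.859, -2.532, -0.006]
force: [-1.5, 6.0, 4.6]
width: 0.006
```

Call:
jog_arm:
  moves:
    - {"fingers": 1, "xyz": [0, 0, 0.3], "angular": [0, 0, 0]}
    - {"fingers": 1, "xyz": [0, 0, 0.6], "angular": [0, 0, 0]}

```text
clock: 24.15
position: [0.5228, 0.1939, 0.0986]
ee_rot: [-1.861, -2.531, -0.003]
force: [0.3, 1.4, 2.4]
width: 0.007
```

Call:
jog_arm:
  moves:
    - {"fingers": 1, "xyz": [0, 0, 0.3], "angular": [0, 0, 0]}
    - {"fingers": 1, "xyz": [0, 0, 0.6], "angular": [0, 0, 0]}

```text
clock: 24.4
position: [0.5227, 0.1924, 0.092]
ee_rot: [1.862, 2.53, -0.0]
force: [0.5, 1.4, 2.1]
width: 0.006
```

Call:
jog_arm:
  moves:
    - {"fingers": 1, "xyz": [0, 0, 0.2], "angular": [0, 0, 0]}
    - {"fingers": 1, "xyz": [0, 0, 0.4], "angular": [0, 0, 0]}

```text
clock: 24.65
position: [0.5226, 0.1924, 0.088]
ee_rot: [-1.862, -2.53, 0.0]
force: [-0.5, 0.6, 2.0]
width: 0.006
```

Call:
jog_arm:
  moves:
    - {"fingers": 1, "xyz": [0, 0, 0.1], "angular": [0, 0, 0]}
    - {"fingers": 1, "xyz": [0, 0, 0.2], "angular": [0, 0, 0]}

```text
clock: 24.9
position: [0.5227, 0.1926, 0.0867]
ee_rot: [1.862, 2.53, 0.0]
force: [-3.8, 0.1, 13.7]
width: 0.006
```

Call:
jog_arm:
  moves:
    - {"fingers": 1, "xyz": [0, 0, 0.1], "angular": [0, 0, 0]}
    - {"fingers": 1, "xyz": [0, 0, 0.1], "angular": [0, 0, 0]}

```text
clock: 25.15
position: [0.5228, 0.1927, 0.0864]
ee_rot: [1.862, 2.529, 0.001]
force: [-4.0, -0.2, 15.7]
width: 0.006
```

Call:
jog_arm:
  moves:
    - {"fingers": 1, "xyz": [0, 0, -0.5], "angular": [0, 0, 0]}
    - {"fingers": 1, "xyz": [0, 0, -4], "angular": [0, 0, 0]}
    - {"fingers": 1, "xyz": [0, 0, -9], "angular": [0, 0, 0]}
    - {"fingers": 1, "xyz": [-2, 0, -14], "angular": [0, 0, 0]}
    - {"fingers": 1, "xyz": [-6, 0, -14], "angular": [0, 0, 0]}
    - {"fingers": 1, "xyz": [-11, 0, -14], "angular": [0, 0, 0]}
    - {"fingers": 1, "xyz": [-13, 0, -14], "angular": [0, 0, 0]}
    - {"fingers": 1, "xyz": [-13, 0, -14], "angular": [0, 0, 0]}
    - {"fingers": 1, "xyz": [-13, 0, -14], "angular": [0, 0, 0]}

```text
clock: 26.28
position: [0.5607, 0.0701, 0.2251]
ee_rot: [-1.859, -2.531, -0.001]
force: [0.3, 0.9, 0.2]
width: 0.006
```

```bash
python3 - <<'E'
from trk import *
goto([.5424,.1293,.15],1.873)
c=cam('wrist')
save('wrist','w21');save('scene','s21');save('top','t21')
w,s,t=[cv2.imread(f'pics/{f}_raw.png') for f in('w21','s21','t21')]
A=cv2.resize(w[0:300,100:420],(400,375)); B=cv2.resize(s[140:260,230:358],(400,375),interpolation=cv2.INTER_CUBIC)
C=cv2.resize(t[80:260,100:484],(480,225),interpolation=cv2.INTER_CUBIC)
M=np.zeros((600,800,3),np.uint8);M[:375,:400]=A;M[:375,400:]=B;M[375:,:480]=C
cv2.imwrite('pics/final.png',M)
# dish inner rim refit by rows
b,g,r=[w[:,:,i].astype(int) for i in range(3)]
m=((g-r>4)&(g-b>-8)&(g-r<45)&(g<150))
for row in range(20,130,15):
    x=np.flatnonzero(m[row]);x=x[(x>120)&(x<400)]
    if len(x): print(row,[(int(q[0]),int(q[-1])) for q in np.split(x,np.flatnonzero(np.diff(x)>3)+1) if len(q)>3])
mm=(w[:200].max(2)<60).astype(np.uint8);n,l,st,cc=cv2.connectedComponentsWithStats(mm)
for i in range(1,n):
    if st[i,4]>120 and 190<cc[i][0]<310: print(st[i],cc[i].round(1))
y=np.array([-.297,.955,0]);o=np.array([.5424,.1293,.062])
print('pred pad flat',proj(c,o+y*.073+[0,0,.029]),'head',proj(c,o+[0,0,.096-.0365]),'pad upright .35',proj(c,o+y*.0447+[0,0,.066]))
E
```

```text
at [0.5607 0.0701 0.2251] xyz cm [6.18 0.03 7.52] ang [-0.0003 -0.001   0.0015] t 26.275 F [0.31 0.91 0.2 ] w 0.006
50 [(269, 273)]
65 [(209, 217), (287, 298)]
80 [(197, 202), (302, 307), (387, 399)]
95 [(190, 195), (309, 313), (374, 393)]
110 [(186, 193), (312, 315), (362, 384)]
125 [(188, 194), (310, 314), (356, 373)]
[244  37  20  12 224] [253.5  42.2]
[195  56  44  54 311] [213.3  76.9]
[242 119  23  26 462] [252.7 131.9]
[215 154  24  20 165] [226.8 164.8]
[240 176  26  24 595] [252.  187.6]
pred pad flat [[252.34334103  25.28158719]] head [[252.13880842 116.98152915]] pad upright .35 [[252.27172807  55.35903654]]
```

View pics/final.png

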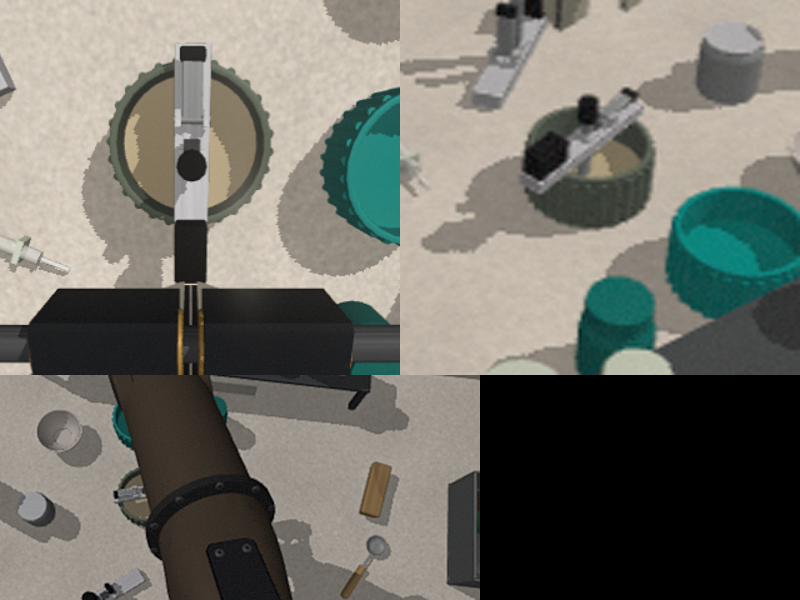

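Everything sits about 15 px from its prediction, yet the gauge and dish look right relative to each other. The arm may not have been settled, so I'll remeasure the dish with it at rest.

Call:
jog_arm:
  moves:
    - {"fingers": 1, "xyz": [0, 0, 0], "angular": [0, 0, 0]}
    - {"fingers": 1, "xyz": [0, 0, 0], "angular": [0, 0, 0]}
    - {"fingers": 1, "xyz": [0, 0, 0], "angular": [0, 0, 0]}

```text
clock: 26.8
position: [0.5612, 0.0685, 0.2252]
ee_rot: [1.862, 2.53, -0.0]
force: [-0.2, 0.1, 0.8]
width: 0.005
```

```bash
python3 - <<'E'
from trk import *
from scipy.optimize import least_squares
c=cam('wrist');goto([.5424,.1293,.15],1.873)
save('wrist','w22');w=cv2.imread('pics/w22_raw.png')
b,g,r=[w[:,:,i].astype(int) for i in range(3)]
m=((g-r>4)&(g-b>-8)&(g-r<45)&(g<150))
uv=[]
for row in range(75,160,7):
    x=np.flatnonzero(m[row]);x=x[(x>150)&(x<345)]
    q=[k for k in np.split(x,np.flatnonzero(np.diff(x)>3)+1) if len(k)>2]
    for k in q:
        uv.append((k[-1]+.5 if k.mean()<252 else k[0]-.5,row))
P=np.array([px2z(c,q,.062) for q in uv])[:,:2]
f=least_squares(lambda p:np.hypot(*(P-p[:2]).T)-p[2],[.54,.125,.057],loss='soft_l1',f_scale=.001);print(uv,f.x.round(4),np.round(f.fun*1e3,1))
mm=(w[:200].max(2)<60).astype(np.uint8);n,l,st,cc=cv2.connectedComponentsWithStats(mm)
for i in range(1,n):
    if st[i,4]>120 and 240<cc[i][0]<265: print(st[i],cc[i].round(1),'@.1215',px2z(c,cc[i],.1215).round(4),'@.09',px2z(c,cc[i],.091).round(4))
# block far end top and bar +y end by colour along column 252
print([ (r_,int(w[r_,252].mean())) for r_ in range(20,60,2)])
# feeder / turquoise / tin check in top view vs start
a=cv2.imread('pics/top0_raw.png').astype(int);t=cv2.imread('pics/t21_raw.png').astype(int)
d=(np.abs(a-t).max(2)>40).astype(np.uint8);n,l,st,cc=cv2.connectedComponentsWithStats(d)
print([st[i].tolist() for i in range(1,n) if st[i,4]>25])
E
```

```text
at [0.5612 0.0685 0.2252] xyz cm [6.36 0.01 7.52] ang [ 0.      0.0001 -0.0002] t 26.8 F [-0.16  0.07  0.75] w 0.005
[(np.float64(204.5), 75), (np.float64(298.5), 75), (np.float64(200.5), 82), (np.float64(303.5), 82), (np.float64(197.5), 89), (np.float64(305.5), 89), (np.float64(195.5), 96), (np.float64(308.5), 96), (np.float64(193.5), 103), (np.float64(310.5), 103), (np.float64(192.5), 110), (np.float64(310.5), 110), (np.float64(192.5), 117), (np.float64(309.5), 117), (np.float64(193.5), 124), (np.float64(309.5), 124), (np.float64(200.5), 131), (np.float64(307.5), 131), (np.float64(197.5), 138), (np.float64(203.5), 138), (np.float64(306.5), 138), (np.float64(208.5), 145), (np.float64(301.5), 145), (np.float64(208.5), 152), (np.float64(214.5), 159)] [0.5428 0.1278 0.0569] [ 0.4 -0.1  0.1  0.3 -0.2 -0.8 -0.4 -0.2  0.1  0.4  0.6 -0.2  0.8 -0.9
  0.8  0.  -4.1 -0.1  1.3 -4.   1.6 -4.7  0.5 -0.2  0.6]
[244  34  20  13 225] [253.4  40. ] @.1215 [0.5272 0.1817 0.1215] @.09 [0.5257 0.1869 0.091 ]
[241 117  24  26 463] [252.5 129.8] @.1215 [0.5463 0.1182 0.1215] @.09 [0.547 0.116 0.091]
[240
[... 1985 characters left out ...]
, 258, 16, 17, 40], [111, 262, 13, 15, 52], [370, 265, 16, 11, 26], [459, 275, 9, 14, 28], [391, 276, 18, 20, 39], [76, 279, 25, 24, 130], [219, 285, 9, 10, 27], [364, 286, 9, 10, 27], [373, 287, 8, 11, 31], [391, 292, 12, 15, 39], [222, 295, 20, 15, 62], [401, 296, 37, 38, 214], [24, 303, 7, 13, 27], [475, 303, 37, 50, 1206], [96, 306, 7, 18, 47], [82, 311, 11, 15, 36], [31, 317, 14, 10, 33], [76, 324, 18, 21, 77], [192, 325, 10, 12, 29], [413, 330, 12, 11, 28], [61, 333, 10, 13, 27], [177, 332, 12, 14, 45], [397, 334, 29, 50, 180], [75, 337, 10, 12, 43], [195, 338, 16, 16, 39], [78, 347, 13, 7, 29], [266, 351, 7, 8, 27], [453, 356, 14, 14, 30], [248, 366, 6, 18, 49], [446, 371, 14, 9, 33]]
```

The dish has not moved: it was at (.5425,.1288) and is now at (.5428,.1278). The gauge did slide about 10 mm along its own −y while I pressed the lever. I'll nudge it back along the bar by pushing the block's end face with the closed fingertips.

Call:
jog_arm:
  moves:
    - {"fingers": 1, "xyz": [-3, 0, 0], "angular": [0, 0, 0]}
    - {"fingers": 1, "xyz": [-5.9, 0, 1], "angular": [0, 0, 0]}
    - {"fingers": 1, "xyz": [-5.9, 0, 6], "angular": [0, 0, 0]}
    - {"fingers": 1, "xyz": [-5.9, 0, 11], "angular": [0, 0, 0]}
    - {"fingers": 1, "xyz": [-5.9, 0, 14], "angular": [0, 0, 0]}
    - {"fingers": 1, "xyz": [-5.9, 0, 14.5], "angular": [0, 0, 0]}
    - {"fingers": 1, "xyz": [-5.9, 0, 14.5], "angular": [0, 0, 0]}

```text
clock: 27.72
position: [0.5793, 0.0123, 0.081]
ee_rot: [1.862, 2.53, 0.001]
force: [0.4, -0.6, 0.4]
width: 0.009
```

Call:
jog_arm:
  moves:
    - {"fingers": 1, "xyz": [0.2, 0, 0], "angular": [0, 0, 0]}
    - {"fingers": 1, "xyz": [0.4, 0, 0], "angular": [0, 0, 0]}
    - {"fingers": 1, "xyz": [0.6, 0, 0], "angular": [0, 0, 0]}
    - {"fingers": 1, "xyz": [0.8, 0, 0], "angular": [0, 0, 0]}

```text
clock: 28.22
position: [0.5765, 0.0199, 0.0805]
ee_rot: [1.862, 2.53, 0.0]
force: [1.3, 0.5, 0.3]
width: 0.007
```

Call:
jog_arm:
  moves:
    - {"fingers": 1, "xyz": [0.2, 0, 0], "angular": [0, 0, 0]}
    - {"fingers": 1, "xyz": [0.4, 0, 0], "angular": [0, 0, 0]}
    - {"fingers": 1, "xyz": [0.6, 0, 0], "angular": [0, 0, 0]}

```text
clock: 28.6
position: [0.5749, 0.025, 0.0803]
ee_rot: [1.862, 2.529, -0.0]
force: [1.2, -2.0, 0.2]
width: 0.005
```

```bash
python3 - <<'E'
from trk import *
c=cam('wrist');goto([.5428,.1278,.0805],1.873)
save('wrist','w23');w=cv2.imread('pics/w23_raw.png')
mm=(w[:230].max(2)<60).astype(np.uint8);n,l,st,cc=cv2.connectedComponentsWithStats(mm)
for i in range(1,n):
    if st[i,4]>120 and 235<cc[i][0]<270: print(st[i],cc[i].round(1),'@.1215',px2z(c,cc[i],.1215).round(4))
E
```

```text
at [0.5749 0.025  0.0803] xyz cm [ 1.077e+01 -1.000e-02 -3.000e-02] ang [ 0.0002  0.0007 -0.0009] t 28.6 F [ 1.18 -1.99  0.2 ] w 0.005
[ 224    0   57   60 2726] [252.4  26.3] @.1215 [0.5464 0.1178 0.1215]
[ 224  138   55   92 4694] [251.  183.9] @.1215 [0.562  0.0657 0.1215]
```

Contact (2 N) came exactly where predicted. I'll push 10 mm.

Call:
jog_arm:
  moves:
    - {"fingers": 1, "xyz": [0.15, 0, 0], "angular": [0, 0, 0]}
    - {"fingers": 1, "xyz": [0.3, 0, 0], "angular": [0, 0, 0]}
    - {"fingers": 1, "xyz": [0.45, 0, 0], "angular": [0, 0, 0]}
    - {"fingers": 1, "xyz": [0.6, 0, 0], "angular": [0, 0, 0]}

```text
clock: 29.15
position: [0.5729, 0.0312, 0.0803]
ee_rot: [1.862, 2.53, -0.0]
force: [-0.0, -2.2, 0.9]
width: 0.002
```

Call:
jog_arm:
  moves:
    - {"fingers": 1, "xyz": [0.15, 0, 0], "angular": [0, 0, 0]}
    - {"fingers": 1, "xyz": [0.3, 0, 0], "angular": [0, 0, 0]}
    - {"fingers": 1, "xyz": [0.45, 0, 0], "angular": [0, 0, 0]}
    - {"fingers": 1, "xyz": [0.45, 0, 0], "angular": [0, 0, 0]}

```text
clock: 29.65
position: [0.5714, 0.0358, 0.0803]
ee_rot: [-1.862, -2.53, -0.0]
force: [0.2, -1.6, 2.2]
width: 0.006
```

Call:
jog_arm:
  moves:
    - {"fingers": 1, "xyz": [-0.3, 0, 0], "angular": [0, 0, 0]}
    - {"fingers": 1, "xyz": [-1.5, 0, 0], "angular": [0, 0, 0]}
    - {"fingers": 1, "xyz": [-2, 0, -3], "angular": [0, 0, 0]}
    - {"fingers": 1, "xyz": [-2, 0, -8], "angular": [0, 0, 0]}
    - {"fingers": 1, "xyz": [-2, 0, -13], "angular": [0, 0, 0]}
    - {"fingers": 1, "xyz": [1, 0, -14.5], "angular": [0, 0, 0]}
    - {"fingers": 1, "xyz": [3.5, 0, -14.5], "angular": [0, 0, 0]}
    - {"fingers": 1, "xyz": [3.5, 0, -14.5], "angular": [0, 0, 0]}
    - {"fingers": 1, "xyz": [3.5, 0, -14.5], "angular": [0, 0, 0]}
    - {"fingers": 1, "xyz": [3.5, 0, -14.5], "angular": [0, 0, 0]}

```text
clock: 30.9
position: [0.5613, 0.0675, 0.2248]
ee_rot: [-1.864, -2.529, 0.001]
force: [0.1, -0.1, 0.3]
width: 0.004
```

```bash
python3 - <<'E'
from trk import *
from scipy.optimize import least_squares
c=cam('wrist');goto([.5428,.1278,.15],1.873)
save('wrist','w24');w=cv2.imread('pics/w24_raw.png')
b,g,r=[w[:,:,i].astype(int) for i in range(3)]
m=((g-r>4)&(g-b>-8)&(g-r<45)&(g<150));uv=[]
for row in range(60,165,5):
    x=np.flatnonzero(m[row]);x=x[(x>150)&(x<345)]
    for k in np.split(x,np.flatnonzero(np.diff(x)>3)+1):
        if len(k)>2: uv.append((k[-1]+.5 if k.mean()<252 else k[0]-.5,row))
P=np.array([px2z(c,q,.062) for q in uv])[:,:2]
f=least_squares(lambda p:np.hypot(*(P-p[:2]).T)-p[2],[.54,.125,.057],loss='soft_l1',f_scale=.0007);print('dish',f.x.round(4))
mm=(w[:225].max(2)<60).astype(np.uint8);n,l,st,cc=cv2.connectedComponentsWithStats(mm)
for i in range(1,n):
    if st[i,4]>120 and 240<cc[i][0]<265: print(st[i],cc[i].round(1),'@.1215',px2z(c,cc[i],.1215).round(4),'@.091',px2z(c,cc[i],.091).round(4),'@.102',px2z(c,cc[i],.102).round(4))
E
```

```text
at [0.5613 0.0675 0.2248] xyz cm [6.31 0.02 7.48] ang [-0.0007  0.0003 -0.002 ] t 30.9 F [ 0.06 -0.11  0.31] w 0.004
dish [0.5429 0.1274 0.0571]
[242  15  21  13 231] [251.8  20.2] @.1215 [0.5224 0.1932 0.1215] @.091 [0.5203 0.1998 0.091 ] @.102 [0.521  0.1974 0.102 ]
[240  98  24  26 465] [251.8 110.8] @.1215 [0.5415 0.1311 0.1215] @.091 [0.5417 0.1305 0.091 ] @.102 [0.5416 0.1307 0.102 ]
[ 208  148   59   61 1481] [248.  179.9] @.1215 [0.555  0.0768 0.1215] @.091 [0.5567 0.07   0.091 ] @.102 [0.5561 0.0725 0.102 ]
```

```bash
python3 -c "
from cell import job;print(job.sign_off())"
```

```text
the job is handed in; nothing more can be done
None
```

I measured the lick with the smallest gauge and handed the job in at about 31 s. The gauge is locked across the green ribbed dish with its tip on the lick, about 32 mm below the rim.

**What I did**
- I carried the gauge by its black block and laid the bar across the rim with the rod up.
- I let go, then lowered the rod by its head. It stopped at about 36 mm of travel with 11 N on the tool.
- I released the head and folded the lever down to its hard stop, at the height expected for flat.

**What went wrong on the way**
- **First grasp:** the fingertips reached about 20 mm less far than stated, so the first grasp was too high. The gauge rolled over to about 30–40°. I pushed it upright, found the true fingertip height by touch, and grasped it again cleanly.
- **Lever push:** this slid the locked gauge about 10 mm along its bar. I pushed it back by the end of the block, with about 2 N.

**Last checks**
- **Dish:** measured within about 1.5 mm of where it was before the gauge was set down, which is about the accuracy of the cameras.
- **Rod position:** between 1 mm and 4 mm from the dish's axis. The two estimates disagree: the push distance gives about 1 mm, the last picture about 4 mm.
- **Lever:** measured 72.5 mm from the rod at its pad, where 73 mm is flat.
- **Tip on the lick:** not tested again directly after the push back. The head looked the same size from above as before, and the clamp was shut.
- **Other things:** none looked moved in the last picture, but the arm hid part of the top view. I made no measured comparison for them.

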